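# Truing a batch of napkin rings on expanding stakes

## Robot

A 7-joint arm with a two-finger parallel gripper is mounted at the origin on the work surface. World frame = base frame: x ahead of the robot, y to its left, z up, the work surface at z = 0. Lengths are in m, angles in rad, forces in N, time in s.
With the tool pointing down it reaches from about 0.4 to 0.85 m from the base axis. Payload 4.5 kg.
Tool frame: the origin (TCP) lies at the very end of the fingers, on their centre line; the grasp point (between the pads) lies 19 mm behind it; z points along the fingers, y is the line along which they close (so a half turn about z gives the same grasp; the last joint's range is limited). The gripper opens to 85 mm and grips with 20 to 120 N. Pads are 22 mm wide; open, the fingers measure 114 mm over their backs; the gripper's body (76 mm by 85 mm) begins 54 mm behind the grasp point. The pads swing forward as they close: fully open they stand 13 mm farther back than shut.
Start: joints at [1.208, 0.689, -0.195, 1.565, 0.157, 0.902, -0.215], TCP at [0.242, -0.576, 0.231] pointing down, gripper open.
Joint ranges: [-3.01, 3.01], [-0.46, 2.08], [-1.47, 1.51], [0.13, 2.56], [-1, 4.14], [0.04, 2.09], [-2.66, 2.66]. Speed limits (rad/s): [2.57, 2.57, 3.14, 3.14, 3.14, 3.14, 3.14].

## Interface

Orientations are given as a unit quaternion [w, x, y, z].
In Python, from cell import observe, camera, bot gives the robot as it stands.
- The arm moves only by the tool play_rows, never from a script. Its argument "steps" is text: rows parted by semicolons, each of 7 numbers parted by spaces: the shift along the tool's x, y, z scaled (see below), then the turn, a rotation vector about the tool's x, y, z scaled (see below), then the closure, from -1 (fully open) to 1 (shut). In form: dx dy dz rx ry rz jaw; .... A call has 1 to 12 rows; each row is the pose to reach, as a shift and turn from the pose commanded when the call began, along the tool's axes at that moment; what a row does not reach only later rows make up. The controller multiplies each number of a shift by 400 mm and each number of a turn by pi/4 rad. A row lasts 1/12 s, in which the tool goes at most 41.7 mm and 7.16 degrees, less where a joint would pass 70% of its speed; a pose out of reach is approached as far as the arm can. A call with a number of a shift or a turn outside -1 to 1 is refused whole. A call with a gripper value outside its range is refused whole. The fingers move at their own pace and stop on an object; "newtons" is the grip in N (left out, the last holds). Time passes only in rows, so rows that repeat a pose let the fingers close. It gives the time, the measured TCP pose, the force, the opening and the grip force at its end, in the units of the state.
- observe(): the state, without advancing time (a new reading comes with each control period).
- camera(name): name is "scene" or "top" or "wrist"; returns a dict with "img" (420x560x3 uint8, red, green, blue), "fx", "fy", "cx", "cy" (pixels), "R" (3x3) and "t" (3): a world point X has camera coordinates R X + t. Camera axes: x right, y down, z forward; pixel columns grow to the right and rows downward; lengths in m; the calibration is good to about 2 mm. A picture is of the moment at which its call begins. There is no depth.
- bot.finish_job(): hands the job in; it is judged then, once.
The state is a dict: "t": time; "qpos": joint angles; "qvel": joint speeds; "effort": joint torques, N m; "tool_pos": TCP position; "ee_rot": TCP orientation; "wrist_force": force on the tool from outside, world axes, zero at the start; "ft_torque": the same for the moment, N m; "opening": finger opening in m; "finger_force": force on a finger pad.
Only numpy, scipy, OpenCV 4.12 (cv2) and the standard library are available. Lean on these libraries where they do the work, as an engineer would, in place of code of your own. Each camera call takes 0.05 s, during which the arm holds its last target. There are 200 camera calls.

## Task

Slide every enamelled napkin ring on the bench down over the stake whose collar has its own colour, until it sits on the collar, and with the mallet strike the sprung drift pin of each loaded stake fully home so that the stake grips its ring. Drive the pins with the mallet's head only, and never the pin of a stake without its ring. When all are driven, stand the mallet upright on its striking face on top of its narrow pedestal rest, let go, and leave the bangle and the other things on the bench alone.

Things in the scene. Friction and masses are not known exactly. Their poses are not given: they have to be found in the camera images.
- beam: dark wooden beam screwed to the bench, 90 x 380 x 30 mm high, its long side along its y; origin: centre of its underside. Five upright steel stakes stand on it in a row along its y, 75 mm apart, in any order of colour.
- ring_red: red enamelled metal napkin ring: open tube, outer diameter 44 mm, bore 38 mm, 30 mm high, 60 g, standing upright on the bench at the start; origin: its very centre (half height, on the axis); z along its axis. Absent in some runs.
- stake_red: fixed stake, z up; origin: underside of its red collar, on the beam's top (30 mm above the bench). Collar 64 mm wide, 8 mm high; a ring stands on it. Above it an upright steel mandrel, 33 mm diameter, its top 6 mm tapering to 27 mm, top face 44 mm above the origin; out of that stands the drift pin. A fully seated ring has its centre 23 mm above this origin.
- pin_red: sprung drift pin in the red stake; origin: centre of the top of its brass head (19 mm wide, 6 mm thick; a ring passes over it), 64 mm above the stake's origin when up (a run may start up to 1.5 mm lower), 50 mm when fully home, head on the mandrel's top, a hard stop. It moves straight down against a light spring and wedge friction, 6 to 8 N, and stays where it is driven.
- ring_blue: blue enamelled metal napkin ring: open tube, outer diameter 44 mm, bore 38 mm, 30 mm high, 60 g, standing upright on the bench at the start; origin: its very centre (half height, on the axis); z along its axis. Absent in some runs.
- stake_blue: fixed stake, z up; origin: underside of its blue collar, on the beam's top (30 mm above the bench). Collar 64 mm wide, 8 mm high; a ring stands on it. Above it an upright steel mandrel, 33 mm diameter, its top 6 mm tapering to 27 mm, top face 44 mm above the origin; out of that stands the drift pin. A fully seated ring has its centre 23 mm above this origin.
- pin_blue: sprung drift pin in the blue stake; origin: centre of the top of its brass head (19 mm wide, 6 mm thick; a ring passes over it), 64 mm above the stake's origin when up (a run may start up to 1.5 mm lower), 50 mm when fully home, head on the mandrel's top, a hard stop. It moves straight down against a light spring and wedge friction, 6 to 8 N, and stays where it is driven.
- ring_green: green enamelled metal napkin ring: open tube, outer diameter 44 mm, bore 38 mm, 30 mm high, 60 g, standing upright on the bench at the start; origin: its very centre (half height, on the axis); z along its axis. Absent in some runs.
- stake_green: fixed stake, z up; origin: underside of its green collar, on the beam's top (30 mm above the bench). Collar 64 mm wide, 8 mm high; a ring stands on it. Above it an upright steel mandrel, 33 mm diameter, its top 6 mm tapering to 27 mm, top face 44 mm above the origin; out of that stands the drift pin. A fully seated ring has its centre 23 mm above this origin.
- pin_green: sprung drift pin in the green stake; origin: centre of the top of its brass head (19 mm wide, 6 mm thick; a ring passes over it), 64 mm above the stake's origin when up (a run may start up to 1.5 mm lower), 50 mm when fully home, head on the mandrel's top, a hard stop. It moves straight down against a light spring and wedge friction, 6 to 8 N, and stays where it is driven.
- ring_yellow: yellow enamelled metal napkin ring: open tube, outer diameter 44 mm, bore 38 mm, 30 mm high, 60 g, standing upright on the bench at the start; origin: its very centre (half height, on the axis); z along its axis. Absent in some runs.
- stake_yellow: fixed stake, z up; origin: underside of its yellow collar, on the beam's top (30 mm above the bench). Collar 64 mm wide, 8 mm high; a ring stands on it. Above it an upright steel mandrel, 33 mm diameter, its top 6 mm tapering to 27 mm, top face 44 mm above the origin; out of that stands the drift pin. A fully seated ring has its centre 23 mm above this origin.
- pin_yellow: sprung drift pin in the yellow stake; origin: centre of the top of its brass head (19 mm wide, 6 mm thick; a ring passes over it), 64 mm above the stake's origin when up (a run may start up to 1.5 mm lower), 50 mm when fully home, head on the mandrel's top, a hard stop. It moves straight down against a light spring and wedge friction, 6 to 8 N, and stays where it is driven.
- ring_white: white enamelled metal napkin ring: open tube, outer diameter 44 mm, bore 38 mm, 30 mm high, 60 g, standing upright on the bench at the start; origin: its very centre (half height, on the axis); z along its axis. Absent in some runs.
- stake_white: fixed stake, z up; origin: underside of its white collar, on the beam's top (30 mm above the bench). Collar 64 mm wide, 8 mm high; a ring stands on it. Above it an upright steel mandrel, 33 mm diameter, its top 6 mm tapering to 27 mm, top face 44 mm above the origin; out of that stands the drift pin. A fully seated ring has its centre 23 mm above this origin.
- pin_white: sprung drift pin in the white stake; origin: centre of the top of its brass head (19 mm wide, 6 mm thick; a ring passes over it), 64 mm above the stake's origin when up (a run may start up to 1.5 mm lower), 50 mm when fully home, head on the mandrel's top, a hard stop. It moves straight down against a light spring and wedge friction, 6 to 8 N, and stays where it is driven.
- mallet: small mallet, about 280 g, standing on a striking face. White block head 50 (x) x 44 (y) x 60 mm high (z); pale handle 22 mm wide, 24 mm high runs level from the head to -x, 25 to 145 mm from the head's centre, its axis 30 mm above the origin. Origin: centre of the head's lower striking face. The centre of mass lies 30 mm above it and 8 mm towards the handle.
- rest: fixed mallet rest: a narrow wooden pedestal on a round 80 mm foot, its flat round black top 42 mm in diameter and 60 mm above the bench; origin: centre of its underside, z up.
- bangle: brass bangle lying flat among the rings, 66 mm across, 8 mm high; leave it alone; origin: centre of its underside
- mug: blue mug, 76 mm wide, 90 mm high; leave it alone; origin: centre of its underside
- jar: orange jar, 60 mm wide, 80 mm high; leave it alone; origin: centre of its underside
- driver: screwdriver with a yellow handle lying beyond the beam; leave it alone; origin: under its middle
- flux: green bottle, 52 mm wide, 120 mm high; leave it alone; origin: centre of its underside
Mind the look-alikes: they are no part of the job. Of the things that look like the rest, the smallest one is meant.

How it is judged:
On the way, in this order (a step that is already met when the one before it is completed fails the run):
1. every ring present sits on the collar of the stake of its colour (horizontal distance between ring_red and stake_red below 0.006 m and z of ring_red in the frame of stake_red between 0.019 and 0.027 m and horizontal distance between ring_blue and stake_blue below 0.006 m and z of ring_blue in the frame of stake_blue between 0.019 and 0.027 m and horizontal distance between ring_green and stake_green below 0.006 m and z of ring_green in the frame of stake_green between 0.019 and 0.027 m and horizontal distance between ring_yellow and stake_yellow below 0.006 m and z of ring_yellow in the frame of stake_yellow between 0.019 and 0.027 m and horizontal distance between ring_white and stake_white below 0.006 m and z of ring_white in the frame of stake_white between 0.019 and 0.027 m), for 0.2 s.
2. the pin of every loaded stake is driven home (all of step 1 and distance between ring_red and pin_red below 0.0305 m and distance between ring_blue and pin_blue below 0.0305 m and distance between ring_green and pin_green below 0.0305 m and distance between ring_yellow and pin_yellow below 0.0305 m and distance between ring_white and pin_white below 0.0305 m), for 0.2 s.
At the end, for the whole second after the job is handed in: Every ring present is on the stake of its own colour (axis within 6 mm, centre within 4 mm of the seated height), that stake's pin is home (within about 3 mm), and the mallet stands upright and still on the rest (within 30 mm of its centre, height within 5 mm, tilt under 0.12 rad) (all of step 2 and horizontal distance between mallet and rest below 0.03 m and z of mallet in the frame of rest between 0.055 and 0.065 m and angle between mallet's own z axis and vertical below 0.12 rad and linear speed of mallet below 0.02 m/s); the robot touches nothing.
It fails at once if a pin is driven while the ring of its colour does not sit on its stake ((z of pin_red in the frame of stake_red below 0.061 m and linear speed of pin_red above 0.005 m/s and (horizontal distance between ring_red and stake_red above 0.012 m or z of ring_red in the frame of stake_red above 0.033 m)) or (z of pin_blue in the frame of stake_blue below 0.061 m and linear speed of pin_blue above 0.005 m/s and (horizontal distance between ring_blue and stake_blue above 0.012 m or z of ring_blue in the frame of stake_blue above 0.033 m)) or (z of pin_green in the frame of stake_green below 0.061 m and linear speed of pin_green above 0.005 m/s and (horizontal distance between ring_green and stake_green above 0.012 m or z of ring_green in the frame of stake_green above 0.033 m)) or (z of pin_yellow in the frame of stake_yellow below 0.061 m and linear speed of pin_yellow above 0.005 m/s and (horizontal distance between ring_yellow and stake_yellow above 0.012 m or z of ring_yellow in the frame of stake_yellow above 0.033 m)) or (z of pin_white in the frame of stake_white below 0.061 m and linear speed of pin_white above 0.005 m/s and (horizontal distance between ring_white and stake_white above 0.012 m or z of ring_white in the frame of stake_white above 0.033 m))).
It fails at once if a pin is driven by something other than the mallet's head ((z of pin_red in the frame of stake_red below 0.061 m and linear speed of pin_red above 0.005 m/s and distance between mallet and pin_red above 0.05 m) or (z of pin_blue in the frame of stake_blue below 0.061 m and linear speed of pin_blue above 0.005 m/s and distance between mallet and pin_blue above 0.05 m) or (z of pin_green in the frame of stake_green below 0.061 m and linear speed of pin_green above 0.005 m/s and distance between mallet and pin_green above 0.05 m) or (z of pin_yellow in the frame of stake_yellow below 0.061 m and linear speed of pin_yellow above 0.005 m/s and distance between mallet and pin_yellow above 0.05 m) or (z of pin_white in the frame of stake_white below 0.061 m and linear speed of pin_white above 0.005 m/s and distance between mallet and pin_white above 0.05 m)).
It fails at once if a bystander (bangle, mug, jar, screwdriver, bottle) is shoved more than 5 cm away or knocked over (distance of any of bangle, mug, jar, driver, flux from where it was at the start of the episode above 0.05 m or angle between any of mug, jar, flux's own z axis and vertical above 0.5 rad).
Of ring_red, ring_blue, ring_green, ring_yellow, ring_white only 3 to 5 are there at a start; the rules pass over those that are not, and their reading is None.
At some moment in a run one of ring_red, ring_blue, ring_green, ring_yellow, ring_white may be knocked a few centimetres aside while the robot is not near it.
It also fails if it takes over 210 s, if anything falls off the work surface, if the arm or the gripper's body presses on something with over 40 N, if the wrist force passes 120 N, or if a joint passes its speed limit or range.

## Working session

There is one attempt and no reset: what is moved stays moved. The work goes in short steps, Python scripts to look and compute and a tool call to move; the robot and the scene stay as the last step left them, time stands still between calls to the robot, and variables do not carry over. Pictures are saved under pics/ and viewed, at most 14 in all, crops included, and the job is handed in when it is done.

Besides the shell and the picture viewer there is one more tool, called after "Request:" as name(argument=value, ...) on one line, values as JSON. play_rows: Moves the arm, as the interface text tells. Its arguments: {"type":"object","properties":{"steps":{"type":"string"},"newtons":{"type":"number"}},"required":["steps"]}

```bash
mkdir -p pics; ls
cat > h.py <<'E'
import numpy as np, cv2
from cell import observe, camera, bot
def snap(name, fn, crop=None, scale=1):
    c=camera(name); im=c["img"][:,:,::-1].copy()
    np.savez("pics/"+fn+".npz",**{k:np.array(v) for k,v in c.items()})
    if crop: x0,y0,x1,y1=crop; im=im[y0:y1,x0:x1]
    if scale!=1: im=cv2.resize(im,None,fx=scale,fy=scale,interpolation=cv2.INTER_CUBIC)
    cv2.imwrite("pics/"+fn+".png",im); return c
def w(c,u,v,z):
    R=np.array(c["R"]);t=np.array(c["t"])
    d=R.T@np.array([(u-c["cx"])/c["fx"],(v-c["cy"])/c["fy"],1]); o=-R.T@t
    return o+d*(z-o[2])/d[2]
def proj(c,X):
    p=np.array(c["R"])@np.array(X)+np.array(c["t"]); return np.array([c["fx"]*p[0]/p[2]+c["cx"],c["fy"]*p[1]/p[2]+c["cy"]])
E
python3 - <<'E'
from h import *
o=observe(); print({k:np.round(v,4) for k,v in o.items()})
for n in ("scene","top","wrist"):
    c=snap(n,n+"0"); R=np.array(c["R"]); print(n,np.round(-R.T@c["t"],3),np.round(R,2).tolist(),c["fx"],c["cx"],c["cy"])
E
```

```text
pics
{'t': np.float64(0.0), 'qpos': array([ 1.2078,  0.69  , -0.1945,  1.5664,  0.1573,  0.9025, -0.2151]), 'qvel': array([ 0.0017, -0.0004, -0.0006, -0.0027, -0.0008,  0.0021,  0.0004]), 'effort': array([-1.20000e-03, -5.39599e+01, -1.26640e+00, -1.58542e+01,
        9.20000e-03,  9.50000e-03,  0.00000e+00]), 'tool_pos': array([ 0.2412, -0.5758,  0.2305]), 'ee_rot': array([-9.000e-04,  9.804e-01,  1.972e-01, -2.000e-04]), 'wrist_force': array([ 0.4179, -0.1074,  0.0365]), 'ft_torque': array([-0.0441,  0.0093, -0.0228]), 'finger_force': np.float64(0.0), 'opening': np.float64(0.0852)}
scene [ 0.955 -0.716  0.77 ] [[0.84, 0.53, 0.02], [0.36, -0.53, -0.77], [-0.4, 0.66, -0.64]] 440.1698160065925 281.6779936270576 205.81198849874883
top [ 0.404 -0.006  1.086] [[-0.0, -1.0, 0.02], [-0.99, -0.0, -0.13], [0.13, -0.02, -0.99]] 410.30904685139393 281.6144591872282 208.5248922895415
wrist [ 0.315 -0.547  0.373] [[0.39, -0.92, -0.0], [-0.88, -0.37, 0.3], [-0.28, -0.12, -0.95]] 305.50105773350515 279.84088678154785 208.87170889995056
```

View pics/scene0.png

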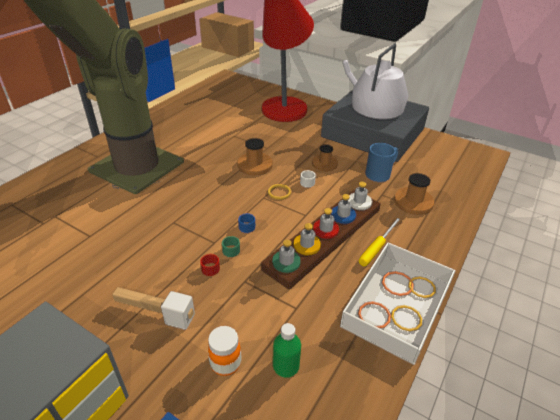

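View pics/top0.png

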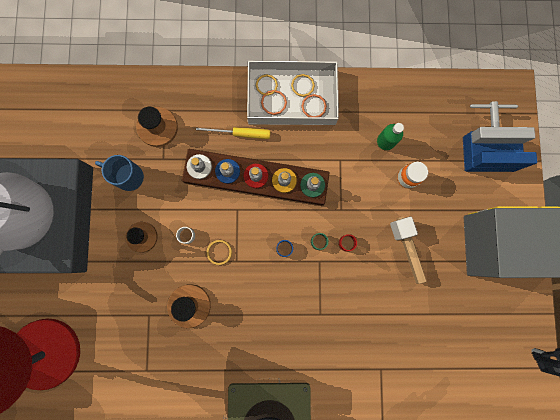

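The scene view shows four rings: white (308,179), blue (247,223), green (231,247) and red (210,265). There is no yellow ring. The bangle is at (280,191) and the mallet at (178,310). In the top view, from left to right, the stakes are white, blue, red, yellow and green. Three things look like the rest in the top view: (150,118), (137,236) and (184,309). The one at (137,236) looks smallest, so I'll confirm it in a crop.

Run:
```python
import cv2
im=cv2.imread("pics/top0.png")
cv2.imwrite("pics/c1.png",cv2.resize(im[100:340,110:366],(640,600),interpolation=cv2.INTER_CUBIC))
cv2.imwrite("pics/c2.png",cv2.resize(im[200:300,330:450],(600,500),interpolation=cv2.INTER_CUBIC))
```

```text
(no output)
```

View pics/c1.png

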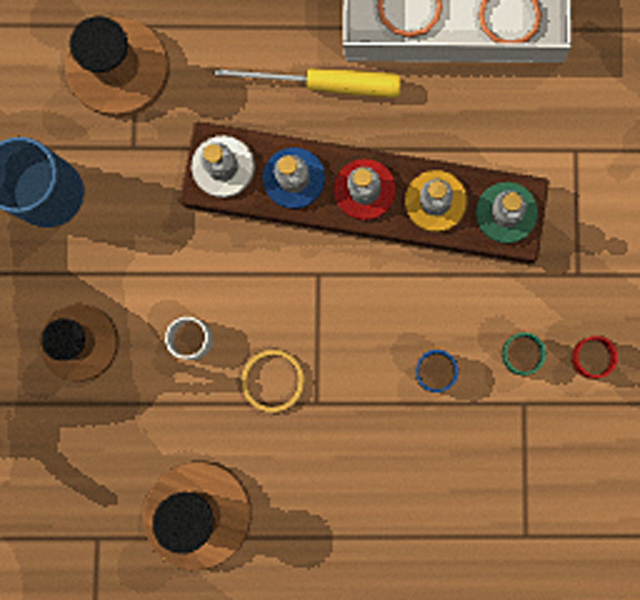

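View pics/c2.png

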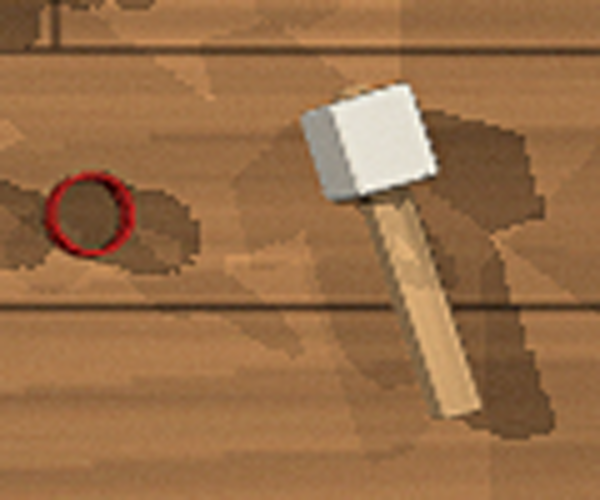

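Sizes in the crop: the foot at crop (81,342) is about 77 px, or about 80 mm. The other two are about 104 px, or 108 mm. So the rest is the one at top-view (137,236). Next I'll compute positions.

Run:
```python
from h import *
d=np.load("pics/top0.npz"); c={k:d[k] for k in d}
f=lambda u,v,z:w(c,110+(u+.5)/2.5-.5,100+(v+.5)/2.5-.5,z)
pins=np.array([f(u,v,.094) for u,v in [(213,153),(289,166),(363,177),(438,190),(512,202)]])
print(np.round(pins,4)); dd=np.diff(pins[:,:2],axis=0); print(np.linalg.norm(dd,axis=1))
t=(pins[4]-pins[0])[:2]; print("beam yaw deg",np.degrees(np.arctan2(-t[0]*-1,-t[1])), pins[:,:2].mean(0))
cols=np.array([f(u,v,.038) for u,v in [(223,165.5),(294,178),(365,189),(436,200.5),(506.5,212)]]); print("collars",np.round(cols,4))
for n,p in dict(white=(187.5,337.5),blue=(437,371),green=(524,353.5),red=(595,357)).items(): print(n,np.round(f(*p,.03),4))
print("rest foot",f(81,342,.006),"top",f(65.5,339,.06),"bangle",f(272,380,.008))
g=lambda u,v,z:w(c,330+(u+.5)/5-.5,200+(v+.5)/5-.5,z)
q=np.array([g(*p,.06) for p in [(330,110),(408,84),(438,168),(357,197)]]); print("mallet",q.round(4),q.mean(0))
h=g(461,412,.042); print("handle end",h, "dir deg",np.degrees(np.arctan2(*(h-q.mean(0))[[1,0]])),np.linalg.norm((h-q.mean(0))[:2]))
ds=np.load("pics/scene0.npz"); s={k:ds[k] for k in ds}
for p in cols: print(np.round(proj(s,[p[0],p[1],.094]),1))
```

```text
[[ 0.6513  0.1828  0.094 ]
 [ 0.6385  0.108   0.094 ]
 [ 0.6277  0.035   0.094 ]
 [ 0.6149 -0.0389  0.094 ]
 [ 0.6031 -0.112   0.094 ]]
[0.07596604 0.07372208 0.07506903 0.07396632]
beam yaw deg -9.297221787595353 [0.62708743 0.03498656]
collars [[ 0.652   0.1828  0.038 ]
 [ 0.639   0.109   0.038 ]
 [ 0.6276  0.0352  0.038 ]
 [ 0.6156 -0.0387  0.038 ]
 [ 0.6037 -0.1121  0.038 ]]
white [0.4737 0.2161 0.03  ]
blue [ 0.4392 -0.0395  0.03  ]
green [ 0.457  -0.1292  0.03  ]
red [ 0.4534 -0.2026  0.03  ]
rest foot [0.47056324 0.33165998 0.006     ] top [0.47022983 0.3301657  0.06      ] bangle [0.43076519 0.13191183 0.008     ]
mallet [[ 0.5047 -0.32    0.06  ]
 [ 0.5179 -0.3603  0.06  ]
 [ 0.4753 -0.3738  0.06  ]
 [ 0.4607 -0.332   0.06  ]] [ 0.48963331 -0.34652429  0.06      ]
handle end [ 0.35296856 -0.38642104  0.042     ] dir deg -163.7258093071135 0.14236924805070703
[362.2 182.4]
[345.2 195.2]
[327.4 209.3]
[307.8 224.6]
[286.6 241.1]
```

Run:
```python
import cv2
im=cv2.imread("pics/scene0.png")
cv2.imwrite("pics/c3.png",cv2.resize(im[160:290,190:390],(800,520),interpolation=cv2.INTER_CUBIC))
```

```text
(no output)
```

View pics/c3.png

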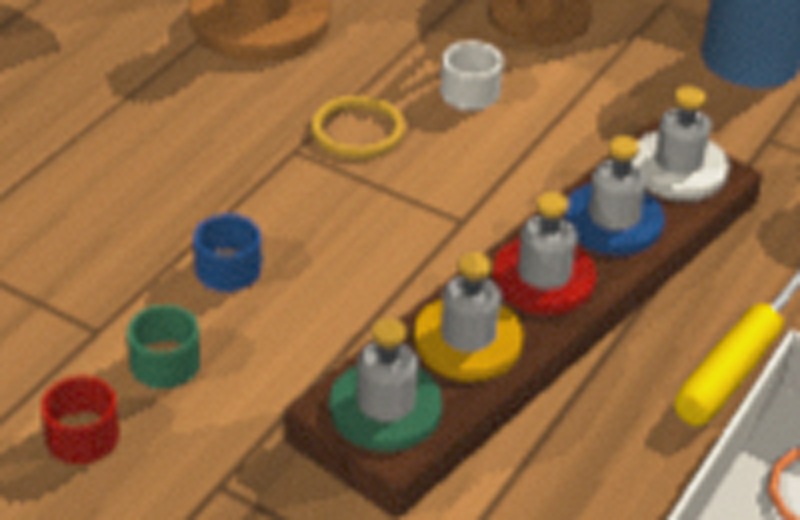

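The scene crop agrees with the top-view stake positions to about 1 px. From left to right it shows red (80,420), green (163,345), blue (228,250) and white (472,75), all standing. The beam's yaw is -9.2°. I'll write a planning helper and begin with the red ring.

```bash
cat >> h.py <<'E'
from scipy.spatial.transform import Rotation as Ro
RING=dict(white=(.4737,.2161),blue=(.4392,-.0395),green=(.4570,-.1292),red=(.4534,-.2026))
STAKE=dict(white=(.6513,.1830),blue=(.6393,.1090),red=(.6273,.0350),green=(.6033,-.1130))
def go(x,y,z,yaw,o=None):
    o=o or observe(); R=Ro.from_quat(o["ee_rot"],scalar_first=True); a=np.radians(yaw)
    T=Ro.from_matrix(np.array([[np.cos(a),np.sin(a),0],[np.sin(a),-np.cos(a),0],[0,0,-1]]))
    d=R.inv().apply(np.array([x,y,z])-o["tool_pos"])/.4; r=(R.inv()*T).as_rotvec()/(np.pi/4)
    print("shift",d.round(4),"turn",r.round(4),"rows",round(max(np.linalg.norm(d)*400/41.7,np.linalg.norm(r)*45/7.16),1))
def track(c,names=RING):
    ref=cv2.imread("pics/top0.png"); d=np.load("pics/top0.npz"); c0={k:d[k] for k in d}; im=np.array(c["img"])[:,:,::-1].copy()
    for n in names:
        u,v=np.round(proj(c0,[*RING[n],.03])).astype(int); T=ref[v-11:v+12,u-11:u+12]
        m=cv2.matchTemplate(im,T,cv2.TM_CCOEFF_NORMED); _,s,_,p=cv2.minMaxLoc(m)
        print(n,"score %.2f"%s,"shift px",p[0]+11-u,p[1]+11-v)
def st():
    o=observe(); a=Ro.from_quat(o["ee_rot"],scalar_first=True).as_matrix()
    print("t %.2f"%o["t"],o["tool_pos"].round(4),"yaw %.1f"%np.degrees(np.arctan2(a[1,0],a[0,0])),"zdir",a[:,2].round(3),"q",np.round(o["qpos"],2),"F",o["wrist_force"].round(1),"open %.4f"%o["opening"],"ff %.1f"%o["finger_force"])
E
python3 - <<'E'
from h import *
go(.4534,-.2026,.13,80.8)
E
```

```text
shift [ 0.8498 -0.6556  0.2525] turn [-1.8000e-03 -8.0000e-04 -1.2903e+00] rows 10.6
```

Request:
play_rows(steps="0.2 -0.16 0.05 0 0 -0.25 -1;0.4 -0.32 0.1 0 0 -0.5 -1;0.6 -0.48 0.15 0 0 -0.75 -1;0.8 -0.62 0.2 0 0 -1 -1;0.85 -0.655 0.2 0 0 -1 -1;0.85 -0.655 0.2 0 0 -1 -1;0.85 -0.655 0.2 0 0 -1 -1;0.85 -0.655 0.2 0 0 -1 -1;0.85 -0.655 0.2 0 0 -1 -1;0.85 -0.655 0.2 0 0 -1 -1;0.85 -0.655 0.2 0 0 -1 -1;0.85 -0.655 0.2 0 0 -1 -1", newtons=40)

```text
t: 1.15
tool_pos: [0.4572, -0.197, 0.1508]
ee_rot: [-0.001, 0.827, 0.561, 0.002]
wrist_force: [-0.5, 0.4, -0.1]
opening: 0.0856
finger_force: 0.0
```

Run:
```python
from h import *
st(); go(.4534,-.2026,.06,80.8); c=snap("wrist","w1"); track(camera("top"))
```

```text
t 1.15 [ 0.4572 -0.197   0.1508] yaw 68.3 zdir [ 0.002  0.004 -1.   ] q [ 0.5   0.66 -0.29  2.02  0.36  0.51 -0.43] F [-0.5  0.4 -0.1] open 0.0856 ff 0.0
shift [-0.0176 -0.0038  0.2269] turn [ 0.0013 -0.0056 -0.2774] rows 2.2
white score 1.00 shift px 0 0
blue score 0.99 shift px 0 0
green score 0.99 shift px 0 0
red score 0.53 shift px -212 -7
```

View pics/w1.png

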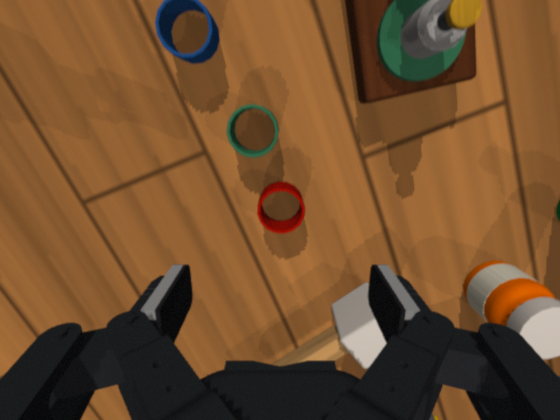

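The wrist view shows red at (282,206), green at (253,129) and blue at (187,27). I'll check these against the top-view estimates.

Run:
```python
from h import *
d=np.load("pics/w1.npz"); c={k:d[k] for k in d}
print("cam",(-c["R"].T@c["t"]).round(4))
for n,p in dict(red=(282,205),green=(253,129),blue=(187.5,27)).items(): print(n,w(c,*p,.03).round(4),proj(c,[*RING[n],.03]).round(1),proj(c,[*RING[n],.0]).round(1))
```

```text
cam [ 0.4872 -0.1267  0.2936]
red [ 0.4601 -0.2006  0.03  ] [275.9 209.6] [276.3 200.5]
green [ 0.4619 -0.13    0.03  ] [247.2 130.3] [250.5 128.6]
blue [ 0.4451 -0.0424  0.03  ] [178.8  26.3] [189.9  35.8]
```

Request:
play_rows(steps="-0.018 -0.004 0.05 0 0 -0.14 -1;-0.018 -0.004 0.1 0 0 -0.277 -1;-0.018 -0.004 0.1 0 0 -0.277 -1;-0.018 -0.004 0.1 0 0 -0.277 -1;-0.018 -0.004 0.1 0 0 -0.277 -1")

```text
t: 1.67
tool_pos: [0.4496, -0.2105, 0.112]
ee_rot: [0.0, 0.766, 0.642, 0.0]
wrist_force: [0.4, -0.3, 0.3]
opening: 0.0852
finger_force: 0.0
```

Run:
```python
from h import *
st(); go(.4534,-.2026,.002,80.8)
```

```text
t 1.67 [ 0.4496 -0.2105  0.112 ] yaw 80.0 zdir [ 0.001 -0.001 -1.   ] q [ 0.52  0.73 -0.29  2.05  0.49  0.42 -0.32] F [ 0.4 -0.3  0.3] open 0.0852 ff 0.0
shift [0.0212 0.0056 0.2749] turn [ 0.0009  0.0007 -0.0189] rows 2.6
```

```bash
cat >> h.py <<'E'
from scipy.optimize import minimize
def mask(im,n):
    h=cv2.cvtColor(np.ascontiguousarray(im),cv2.COLOR_RGB2HSV); H,S,V=[h[...,i].astype(int) for i in range(3)]
    return {"red":((H<5)|(H>172))&(S>170),"blue":(H>100)&(H<125)&(S>120),"green":(H>60)&(H<95)&(S>80),"white":(S<50)&(V>120)}[n]
def ringfit(c,n,xy,z0=0.,K=8):
    a=np.linspace(0,2*np.pi,60); u,v=proj(c,[*xy,z0+.015]); P=(400/c["fx"])
    D=np.linalg.norm(np.array(c["R"])@[*xy,z0]+c["t"]); r=int(.034*c["fx"]/D)+4
    x0,y0=max(int(u)-r,0),max(int(v)-r,0); m=mask(c["img"][y0:y0+2*r,x0:x0+2*r],n)
    m=cv2.resize(m.astype(np.uint8)*255,None,fx=K,fy=K,interpolation=cv2.INTER_LINEAR)>127
    def circ(p,rad,z): 
        q=np.array([proj(c,[p[0]+rad*np.cos(t),p[1]+rad*np.sin(t),z]) for t in a]); return np.round(((q-[x0,y0]+.5)*K)).astype(np.int32)
    def cost(s):
        p=np.array(xy)+s/1000; M=np.zeros(m.shape,np.uint8)
        cv2.fillConvexPoly(M,cv2.convexHull(np.vstack([circ(p,.022,z0),circ(p,.022,z0+.03)])),1)
        A=np.zeros_like(M);B=np.zeros_like(M);cv2.fillConvexPoly(A,circ(p,.019,z0),1);cv2.fillConvexPoly(B,circ(p,.019,z0+.03),1)
        M[(A&B)>0]=0; return 1-(m&(M>0)).sum()/max((m|(M>0)).sum(),1)
    b=min((minimize(cost,s,method="Nelder-Mead",options=dict(initial_simplex=np.array(s)+[[0,0],[4,0],[0,4]],xatol=.1,fatol=1e-4)) for s in ([0,0],[5,5],[-5,-5])),key=lambda r:r.fun)
    p=np.array(xy)+b.x/1000; print(n,"fit",p.round(4),"IoU %.2f"%(1-b.fun)); return p
E
python3 - <<'E'
from h import *
st()
d=np.load("pics/top0.npz"); c={k:d[k] for k in d}
for n in RING: ringfit(c,n,RING[n])
c=snap("wrist","w2")
for n in ("red","green"): ringfit(c,n,RING[n])
st()
E
```

```text
t 1.67 [ 0.4496 -0.2105  0.112 ] yaw 80.0 zdir [ 0.001 -0.001 -1.   ] q [ 0.52  0.73 -0.29  2.05  0.49  0.42 -0.32] F [ 0.4 -0.3  0.3] open 0.0852 ff 0.0
white fit [0.4749 0.2215] IoU 0.40
blue fit [ 0.44   -0.0396] IoU 0.54
green fit [ 0.4579 -0.1304] IoU 0.66
red fit [ 0.4542 -0.2044] IoU 0.76
red fit [ 0.4571 -0.2049] IoU 0.81
green fit [ 0.4606 -0.1306] IoU 0.73
t 1.72 [ 0.4501 -0.2103  0.1122] yaw 80.0 zdir [ 0.001 -0.001 -1.   ] q [ 0.52  0.73 -0.29  2.05  0.49  0.42 -0.32] F [ 0.1 -0.2 -0.4] open 0.0853 ff 0.0
```

Run:
```python
from h import *
go(.456,-.2046,.002,80.8)
```

```text
shift [0.0167 0.0117 0.2756] turn [ 0.0021  0.0007 -0.0176] rows 2.7
```

Request:
play_rows(steps="0.0167 0.0117 0.07 0 0 -0.018 -1;0.0167 0.0117 0.14 0 0 -0.018 -1;0.0167 0.0117 0.2 0 0 -0.018 -1;0.0167 0.0117 0.25 0 0 -0.018 -1;0.0167 0.0117 0.275 0 0 -0.018 -1;0.0167 0.0117 0.275 0 0 -0.018 -1;0.0167 0.0117 0.275 0 0 -0.018 0.3;0.0167 0.0117 0.275 0 0 -0.018 1;0.0167 0.0117 0.275 0 0 -0.018 1;0.0167 0.0117 0.275 0 0 -0.018 1;0.0167 0.0117 0.275 0 0 -0.018 1;0.0167 0.0117 0.275 0 0 -0.018 1", newtons=30)

```text
t: 2.72
tool_pos: [0.4562, -0.2041, 0.0027]
ee_rot: [0.001, 0.761, 0.649, 0.001]
wrist_force: [-0.9, 0.1, 6.1]
opening: 0.0436
finger_force: 29.6
```

Run:
```python
from h import *
st()
```

```text
t 2.72 [ 0.4562 -0.2041  0.0027] yaw 81.0 zdir [ 0.002 -0.001 -1.   ] q [ 0.39  0.94 -0.1   2.08  0.59  0.15 -0.41] F [-0.9  0.1  6.1] open 0.0436 ff 29.6
```

Request:
play_rows(steps="0 0 -0.1 0 0 0 1;0 0 -0.2 0 0 0 1;0 0 -0.3 0 0 0 1;0.1 0.05 -0.37 0 0 0 1;0.2 0.1 -0.37 0 0 0 1;0.3 0.15 -0.37 0 0 0 1;0.39 0.195 -0.37 0 0 0 1;0.48 0.24 -0.37 0 0 0 1;0.57 0.285 -0.37 0 0 0 1;0.65 0.325 -0.37 0 0 0 1;0.657 0.329 -0.37 0 0 0 1;0.657 0.329 -0.37 0 0 0 1")

```text
t: 3.72
tool_pos: [0.6281, 0.0409, 0.1502]
ee_rot: [-0.001, 0.758, 0.652, 0.003]
wrist_force: [-0.4, 0.1, -0.6]
opening: 0.0435
finger_force: 31.1
```

Request:
play_rows(steps="0 0 0 0 0 0 1;0 0 0 0 0 0 1;0 0 0 0 0 0 1")

```text
t: 3.97
tool_pos: [0.6256, 0.0327, 0.1494]
ee_rot: [0.0, 0.761, 0.648, -0.001]
wrist_force: [0.0, -0.9, -0.2]
opening: 0.0436
finger_force: 31.1
```

Run:
```python
from h import *
st(); go(*STAKE["red"],.115,80.8); c=snap("wrist","w3"); track(camera("top"))
for n in STAKE: print(n,proj(c,[*STAKE[n],.094]).round(1))
```

```text
t 3.97 [0.6256 0.0327 0.1494] yaw 80.9 zdir [-0.001 -0.002 -1.   ] q [ 0.06  0.81 -0.34  1.63  0.36  0.77 -0.6 ] F [ 0.  -0.9 -0.2] open 0.0436 ff 31.1
shift [0.0066 0.0034 0.0859] turn [-0.0009  0.0027  0.0012] rows 0.8
white score 0.99 shift px 0 0
blue score 0.63 shift px -150 -13
green score 0.71 shift px -184 -6
red score 0.53 shift px 66 -94
white [279.4 -35.6]
blue [279.3 110.1]
red [279.1 224.2]
green [279.  391.6]
```

View pics/w3.png

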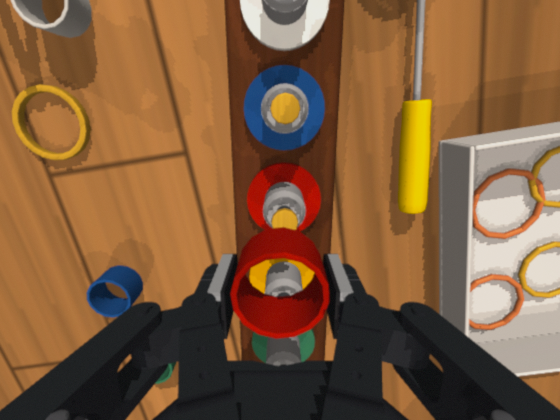

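The wrist view shows the red pin head at (285,220) and the blue pin head at (285,108), slightly off from the predicted (279,224) and (279,110). The held ring is centred near u≈281. I'll use the held ring as the reference.

```bash
cat >> h.py <<'E'
def pinhead(c,n,z=.0935):
    u,v=proj(c,[*STAKE[n],z]).astype(int); s=14; im=c["img"][v-s:v+s,u-s:u+s]
    h=cv2.cvtColor(np.ascontiguousarray(im),cv2.COLOR_RGB2HSV).astype(int); m=((h[...,0]>14)&(h[...,0]<30)&(h[...,1]>110)&(h[...,2]>150)).astype(np.uint8)
    k,l,stt,ce=cv2.connectedComponentsWithStats(m); i=1+np.argmax(stt[1:,4]); p=ce[i]+[u-s,v-s]; print(n,"pin px",p.round(1),stt[i],w(c,*p,z).round(4)); return p
E
python3 - <<'E'
from h import *
d=np.load("pics/w3.npz"); c={k:d[k] for k in d}; o=observe()
ringfit(c,"red",o["tool_pos"][:2],o["tool_pos"][2]-.0027,K=4); print(o["tool_pos"])
pinhead(c,"red"); pinhead(c,"blue")
E
```

```text
red fit [0.6274 0.0325] IoU 0.86
[0.62593748 0.03338018 0.14943726]
red pin px [282.6 218.9] [  6   0  22  21 365] [0.6303 0.0383 0.0935]
blue pin px [282.2 108.7] [  5   0  23  27 545] [0.6412 0.1095 0.0935]
```

Run:
```python
import re
s=open("h.py").read()
s=s.replace("STAKE=dict(white=(.6513,.1830),blue=(.6393,.1090),red=(.6273,.0350),green=(.6033,-.1130))","STAKE=dict(white=(.6533,.1840),blue=(.6413,.1100),red=(.6293,.0360),green=(.6053,-.1120))")
open("h.py","w").write(s)
from h import *
st(); go(*STAKE["red"],.0407,80.8)
```

```text
t 4.07 [0.6259 0.0334 0.1494] yaw 80.9 zdir [-0.    -0.001 -1.   ] q [ 0.06  0.81 -0.34  1.63  0.36  0.77 -0.6 ] F [-0.1 -0.9 -1.1] open 0.0439 ff 31.1
shift [0.0081 0.0073 0.2718] turn [-0.0004  0.0015  0.0018] rows 2.6
```

Request:
play_rows(steps="0.008 0.0073 0 0 0 0 1;0.008 0.0073 0.03 0 0 0 1;0.008 0.0073 0.06 0 0 0 1;0.008 0.0073 0.09 0 0 0 1;0.008 0.0073 0.12 0 0 0 1;0.008 0.0073 0.14 0 0 0 1;0.008 0.0073 0.16 0 0 0 1;0.008 0.0073 0.175 0 0 0 1;0.008 0.0073 0.185 0 0 0 1;0.008 0.0073 0.195 0 0 0 1;0.008 0.0073 0.205 0 0 0 1;0.008 0.0073 0.205 0 0 0 1")

```text
t: 5.07
tool_pos: [0.6296, 0.0379, 0.0668]
ee_rot: [-0.0, 0.76, 0.65, -0.0]
wrist_force: [0.2, 0.3, -0.6]
opening: 0.0434
finger_force: 31.1
```

Run:
```python
from h import *
st(); go(*STAKE["red"],.0407,80.8)
```

```text
t 5.07 [0.6296 0.0379 0.0668] yaw 81.0 zdir [-0.001 -0.    -1.   ] q [ 0.03  0.92 -0.29  1.66  0.41  0.62 -0.65] F [ 0.2  0.3 -0.6] open 0.0434 ff 31.1
shift [-0.0049  0.      0.0651] turn [-0.0007  0.0004  0.0046] rows 0.6
```

Request:
play_rows(steps="0 0 0.015 0 0 0 1;0 0 0.03 0 0 0 1;0 0 0.042 0 0 0 1;0 0 0.052 0 0 0 1;0 0 0.06 0 0 0 1;0 0 0.064 0 0 0 1;0 0 0.064 0 0 0 1")

```text
t: 5.65
tool_pos: [0.6297, 0.038, 0.0413]
ee_rot: [-0.0, 0.76, 0.65, -0.0]
wrist_force: [-0.2, -0.1, -0.8]
opening: 0.0435
finger_force: 31.1
```

Run:
```python
from h import *
st()
```

```text
t 5.65 [0.6297 0.038  0.0413] yaw 81.0 zdir [-0. -0. -1.] q [ 0.02  0.96 -0.28  1.66  0.42  0.58 -0.66] F [-0.2 -0.1 -0.8] open 0.0435 ff 31.1
```

Request:
play_rows(steps="0 0 0.003 0 0 0 -0.6;0 0 0.003 0 0 0 -0.6;0 0 0.003 0 0 0 -0.6;0 0 0 0 0 0 -0.6;0 0 -0.06 0 0 0 -0.6;0 0 -0.14 0 0 0 -0.6;0 0 -0.22 0 0 0 -0.6;0 0 -0.3 0 0 0 -1;0 0 -0.3 0 0 0 -1;0 0 -0.3 0 0 0 -1")

```text
t: 6.48
tool_pos: [0.6314, 0.0383, 0.1642]
ee_rot: [0.001, 0.76, 0.649, 0.002]
wrist_force: [0.3, -0.9, -0.8]
opening: 0.0854
finger_force: 0.0
```

Run:
```python
from h import *
st(); go(.4595,-.1306,.13,80.8); c=snap("wrist","w4"); ringfit(c,"red",(.6297,.038),.038,4)
for n in ("blue","white"): pinhead(c,n)
```

```text
t 6.48 [0.6314 0.0383 0.1642] yaw 81.0 zdir [ 0.005  0.001 -1.   ] q [ 0.06  0.79 -0.35  1.61  0.35  0.8  -0.6 ] F [ 0.3 -0.9 -0.8] open 0.0854 ff 0.0
shift [-0.4844 -0.3588  0.0831] turn [ 0.0062 -0.0018  0.0042] rows 5.8
red fit [0.6308 0.0374] IoU 0.33
blue pin px [275.7 118.5] [  3   1  25  27 566] [0.6422 0.11   0.0935]Traceback (most recent call last):
  File "<stdin>", line 3, in <module>
  File "h.py", line 52, in pinhead
    h=cv2.cvtColor(np.ascontiguousarray(im),cv2.COLOR_RGB2HSV).astype(int); m=((h[...,0]>14)&(h[...,0]<30)&(h[...,1]>110)&(h[...,2]>150)).astype(np.uint8)
      ~~~~~~~~~~~~^^^^^^^^^^^^^^^^^^^^^^^^^^^^^^^^^^^^^^^^^^^^
cv2.error: OpenCV(4.12.0) /io/opencv/modules/imgproc/src/color.cpp:199: error: (-215:Assertion failed) !_src.empty() in function 'cvtColor'
```

Request:
play_rows(steps="-0.09 -0.07 0 0 0 0 -1;-0.18 -0.14 0 0 0 0 -1;-0.27 -0.2 0 0 0 0 -1;-0.36 -0.27 0 0 0 0 -1;-0.45 -0.33 0.03 0 0 0 -1;-0.484 -0.359 0.08 0 0 0 -1;-0.484 -0.359 0.1 0 0 0 -1;-0.484 -0.359 0.1 0 0 0 -1;-0.484 -0.359 0.1 0 0 0 -1;-0.484 -0.359 0.1 0 0 0 -1;-0.484 -0.359 0.1 0 0 0 -1;-0.484 -0.359 0.1 0 0 0 -1")

```text
t: 7.53
tool_pos: [0.4589, -0.1298, 0.1221]
ee_rot: [0.0, 0.76, 0.65, 0.001]
wrist_force: [1.0, 0.2, -0.1]
opening: 0.0853
finger_force: 0.0
```

Run:
```python
from h import *
c=snap("wrist","w5"); p=ringfit(c,"green",(.4595,-.1306)); ringfit(c,"blue",(.442,-.040)); st(); go(.4595,-.1300,.004,80.8)
```

```text
green fit [ 0.4607 -0.1307] IoU 0.79
blue fit [ 0.4425 -0.0397] IoU 0.77
t 7.58 [ 0.4587 -0.13    0.1221] yaw 81.1 zdir [ 0.001  0.    -1.   ] q [ 0.36  0.7  -0.29  2.1   0.49  0.4  -0.47] F [0.3 0.7 0.3] open 0.0850 ff 0.0
shift [2.000e-04 1.600e-03 2.951e-01] turn [ 0.0017 -0.0005  0.0064] rows 2.8
```

Request:
play_rows(steps="0 0.001 0.09 0 0 0 -1;0 0.001 0.18 0 0 0 -1;0 0.001 0.26 0 0 0 -1;0 0.001 0.295 0 0 0 -1;0 0.001 0.295 0 0 0 -1;0 0.001 0.295 0 0 0 0.2;0 0.001 0.295 0 0 0 1;0 0.001 0.295 0 0 0 1;0 0.001 0.295 0 0 0 1;0 0.001 0.295 0 0 0 1;0 0.001 0.295 0 0 0 1")

```text
t: 8.5
tool_pos: [0.4591, -0.1311, 0.0052]
ee_rot: [0.001, 0.761, 0.649, 0.001]
wrist_force: [-0.2, 1.1, 4.6]
opening: 0.0425
finger_force: 30.0
```

Run:
```python
from h import *
st(); go(*STAKE["green"],.15,80.8)
```

```text
t 8.50 [ 0.4591 -0.1311  0.0052] yaw 81.0 zdir [ 0.003 -0.    -1.   ] q [ 0.22  0.93 -0.06  2.14  0.61  0.08 -0.58] F [-0.2  1.1  4.6] open 0.0425 ff 30.0
shift [ 0.1045  0.3545 -0.361 ] turn [ 0.0036 -0.0002  0.0038] rows 5.0
```

Request:
play_rows(steps="0 0 -0.1 0 0 0 1;0 0 -0.2 0 0 0 1;0 0 -0.3 0 0 0 1;0.02 0.08 -0.36 0 0 0 1;0.04 0.16 -0.36 0 0 0 1;0.07 0.24 -0.36 0 0 0 1;0.09 0.31 -0.36 0 0 0 1;0.1045 0.3545 -0.36 0 0 0 1;0.1045 0.3545 -0.36 0 0 0 1;0.1045 0.3545 -0.36 0 0 0 1;0.1045 0.3545 -0.36 0 0 0 1;0.1045 0.3545 -0.36 0 0 0 1")

```text
t: 9.5
tool_pos: [0.6032, -0.1125, 0.1479]
ee_rot: [-0.0, 0.761, 0.649, -0.001]
wrist_force: [0.3, 0.3, -0.6]
opening: 0.0423
finger_force: 31.2
```

Run:
```python
from h import *
c=snap("wrist","w6"); st();o=observe(); ringfit(c,"green",o["tool_pos"][:2],o["tool_pos"][2]-.0052,4); go(*STAKE["green"],.0432,80.8); pinhead(c,"red")
```

```text
t 9.55 [ 0.6034 -0.1124  0.1479] yaw 81.0 zdir [-0.001 -0.001 -1.   ] q [ 0.33  0.8  -0.4   1.67  0.42  0.76 -0.43] F [-0.3 -0.2  0.1] open 0.0420 ff 31.2
green fit [ 0.6051 -0.1117] IoU 0.85
shift [0.002  0.0048 0.2618] turn [-0.0014  0.0013  0.004 ] rows 2.5Traceback (most recent call last):
  File "<stdin>", line 2, in <module>
  File "h.py", line 53, in pinhead
    k,l,stt,ce=cv2.connectedComponentsWithStats(m); i=1+np.argmax(stt[1:,4]); p=ce[i]+[u-s,v-s]; print(n,"pin px",p.round(1),stt[i],w(c,*p,z).round(4)); return p
                                                        ~~~~~~~~~^^^^^^^^^^^
    return _wrapfunc(a, 'argmax', axis=axis, out=out, **kwds)
    return bound(*args, **kwds)
ValueError: attempt to get argmax of an empty sequence
```

View pics/w6.png

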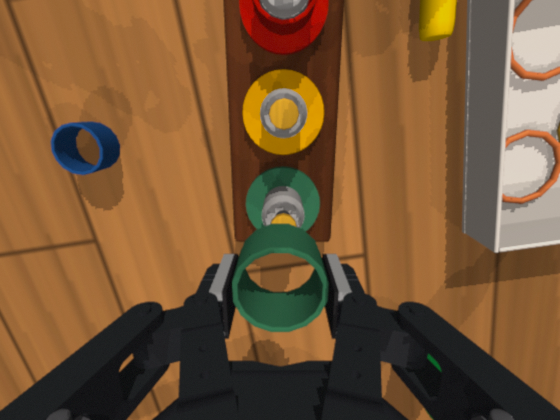

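The green ring is held squarely, with its rim at u 233–328. The pin head is at about (285,217), so it needs a small +y tool correction, as with red.

Request:
play_rows(steps="0.003 0.006 0 0 0 0 1;0.003 0.006 0.03 0 0 0 1;0.003 0.006 0.06 0 0 0 1;0.003 0.006 0.09 0 0 0 1;0.003 0.006 0.12 0 0 0 1;0.003 0.006 0.14 0 0 0 1;0.003 0.006 0.155 0 0 0 1;0.003 0.006 0.17 0 0 0 1;0.003 0.006 0.185 0 0 0 1;0.003 0.006 0.2 0 0 0 1;0.003 0.006 0.21 0 0 0 1;0.003 0.006 0.21 0 0 0 1")

```text
t: 10.55
tool_pos: [0.6069, -0.1109, 0.0629]
ee_rot: [-0.0, 0.76, 0.65, -0.0]
wrist_force: [-1.5, -0.9, -1.3]
opening: 0.0421
finger_force: 31.2
```

Run:
```python
from h import *
st(); go(*STAKE["green"],.0432,80.8)
```

```text
t 10.55 [ 0.6069 -0.1109  0.0629] yaw 81.0 zdir [-0.001 -0.    -1.   ] q [ 0.29  0.92 -0.34  1.7   0.48  0.6  -0.48] F [-1.5 -0.9 -1.3] open 0.0421 ff 31.2
shift [-0.0034 -0.0035  0.0492] turn [-0.0013  0.0002  0.0048] rows 0.5
```

Request:
play_rows(steps="-0.001 -0.002 0.015 0 0 0 1;-0.001 -0.002 0.03 0 0 0 1;-0.001 -0.002 0.042 0 0 0 1;-0.001 -0.002 0.05 0 0 0 1;-0.001 -0.002 0.05 0 0 0 1;-0.001 -0.002 0.05 0 0 0 1")

```text
t: 11.05
tool_pos: [0.6066, -0.111, 0.0436]
ee_rot: [0.0, 0.76, 0.65, 0.0]
wrist_force: [1.0, -0.9, -1.2]
opening: 0.0422
finger_force: 31.2
```

Request:
play_rows(steps="0 0 0 0 0 0 -0.6;0 0 0 0 0 0 -0.6;0 0 0 0 0 0 -0.6;0 0 0 0 0 0 -0.6;0 0 -0.06 0 0 0 -0.6;0 0 -0.14 0 0 0 -0.6;0 0 -0.22 0 0 0 -0.6;0 0 -0.28 0 0 0 -1;0 0 -0.28 0 0 0 -1;0 0 -0.28 0 0 0 -1;0 0 -0.28 0 0 0 -1")

```text
t: 11.97
tool_pos: [0.6058, -0.1113, 0.1551]
ee_rot: [-0.0, 0.76, 0.649, -0.001]
wrist_force: [0.2, 0.4, -0.2]
opening: 0.0852
finger_force: 0.0
```

Run:
```python
from h import *
st(); go(.441,-.0390,.12,80.8); track(camera("top"))
```

```text
t 11.97 [ 0.6058 -0.1113  0.1551] yaw 81.0 zdir [-0.001 -0.    -1.   ] q [ 0.33  0.79 -0.41  1.66  0.41  0.78 -0.42] F [ 0.2  0.4 -0.2] open 0.0852 ff 0.0
shift [ 0.1142 -0.4351  0.0882] turn [-0.0015  0.0006  0.0046] rows 4.4
white score 0.99 shift px 0 0
blue score 0.99 shift px 0 0
green score 0.81 shift px -35 7
red score 0.53 shift px -212 -7
```

Request:
play_rows(steps="0.03 -0.1 0 0 0 0 -1;0.06 -0.2 0 0 0 0 -1;0.08 -0.3 0.02 0 0 0 -1;0.1 -0.39 0.05 0 0 0 -1;0.114 -0.435 0.088 0 0 0 -1;0.114 -0.435 0.088 0 0 0 -1;0.114 -0.435 0.088 0 0 0 -1;0.114 -0.435 0.088 0 0 0 -1;0.114 -0.435 0.088 0 0 0 -1;0.114 -0.435 0.088 0 0 0 -1")

```text
t: 12.85
tool_pos: [0.4431, -0.0393, 0.1205]
ee_rot: [0.0, 0.761, 0.649, 0.001]
wrist_force: [0.8, 0.3, -0.1]
opening: 0.0856
finger_force: 0.0
```

Run:
```python
from h import *
c=snap("wrist","w7"); p=ringfit(c,"blue",(.441,-.039)); st(); go(p[0]-.0016,p[1]+.0005,.004,80.8)
```

```text
blue fit [ 0.4426 -0.0398] IoU 0.81
t 12.90 [ 0.4429 -0.0393  0.1206] yaw 80.9 zdir [ 0.001  0.    -1.   ] q [ 0.15  0.68 -0.26  2.2   0.53  0.32 -0.72] F [ 0.4 -0.   1.1] open 0.0856 ff 0.0
shift [-0.0007 -0.005   0.2914] turn [ 0.0019 -0.0004  0.0031] rows 2.8
```

The wrist joint q6 nears its 0.04 lower limit when the tool is low this close to the base. I'll grip blue with the fingers tilted about 6° back toward the base and check q6 on the way down.

Request:
play_rows(steps="-0.001 -0.009 0.04 0.07 0 0 -1;-0.001 -0.009 0.1 0.13 0 0 -1;-0.001 -0.009 0.16 0.13 0 0 -1;-0.001 -0.009 0.2 0.13 0 0 -1;-0.001 -0.009 0.2 0.13 0 0 -1;-0.001 -0.009 0.2 0.13 0 0 -1")

```text
t: 13.4
tool_pos: [0.438, -0.039, 0.0402]
ee_rot: [-0.039, 0.759, 0.649, -0.034]
wrist_force: [-0.1, -0.4, 0.5]
opening: 0.0853
finger_force: 0.0
```

Run:
```python
from h import *
st()
```

```text
t 13.40 [ 0.438  -0.039   0.0402] yaw 81.0 zdir [-0.102  0.016 -0.995] q [ 0.13  0.86 -0.22  2.14  0.55  0.29 -0.72] F [-0.1 -0.4  0.5] open 0.0853 ff 0.0
```

Request:
play_rows(steps="0 0.005 0.04 0 0 0 -1;0 0.009 0.075 0 0 0 -1;0 0.009 0.084 0 0 0 -1;0 0.009 0.084 0 0 0 -1;0 0.009 0.084 0 0 0 0.2;0 0.009 0.084 0 0 0 1;0 0.009 0.084 0 0 0 1;0 0.009 0.084 0 0 0 1;0 0.009 0.084 0 0 0 1;0 0.009 0.084 0 0 0 1")

```text
t: 14.23
tool_pos: [0.4388, -0.0388, 0.0078]
ee_rot: [-0.038, 0.759, 0.649, -0.033]
wrist_force: [-0.3, 0.8, 9.3]
opening: 0.0433
finger_force: 29.1
```

Run:
```python
from h import *
st(); go(*STAKE["blue"],.15,80.8)
```

```text
t 14.23 [ 0.4388 -0.0388  0.0078] yaw 81.0 zdir [-0.099  0.016 -0.995] q [ 0.09  0.93 -0.16  2.15  0.58  0.2  -0.74] F [-0.3  0.8  9.3] open 0.0433 ff 29.1
shift [ 0.4466  0.4042 -0.398 ] turn [-0.1278  0.0002  0.0048] rows 6.9
```

Request:
play_rows(steps="0 0 -0.1 0 0 0 1;0 0 -0.2 -0.06 0 0 1;0.02 0.02 -0.3 -0.128 0 0 1;0.09 0.08 -0.38 -0.128 0 0 1;0.16 0.14 -0.398 -0.128 0 0.005 1;0.23 0.2 -0.398 -0.128 0 0.005 1;0.3 0.26 -0.398 -0.128 0 0.005 1;0.37 0.33 -0.398 -0.128 0 0.005 1;0.43 0.39 -0.398 -0.128 0 0.005 1;0.4466 0.404 -0.398 -0.128 0 0.005 1;0.4466 0.404 -0.398 -0.128 0 0.005 1;0.4466 0.404 -0.398 -0.128 0 0.005 1")

```text
t: 15.23
tool_pos: [0.6398, 0.1094, 0.1482]
ee_rot: [-0.001, 0.762, 0.648, -0.002]
wrist_force: [-0.2, -0.2, -1.6]
opening: 0.0432
finger_force: 30.5
```

Request:
play_rows(steps="0 0 0 0 0 0 1;0 0 0 0 0 0 1;0 0 0 0 0 0 1")

```text
t: 15.48
tool_pos: [0.6402, 0.1085, 0.1488]
ee_rot: [-0.0, 0.762, 0.648, -0.001]
wrist_force: [0.1, 0.3, -0.8]
opening: 0.0435
finger_force: 30.5
```

Run:
```python
from h import *
c=snap("wrist","w8"); st();o=observe()
for dz in (-.0055,-.004,-.007,-.009): ringfit(c,"blue",o["tool_pos"][:2],o["tool_pos"][2]+dz,4)
go(*STAKE["blue"],.0432,80.8)
```

```text
t 15.53 [0.6404 0.1088 0.1489] yaw 80.7 zdir [-0.002 -0.001 -1.   ] q [-0.04  0.84 -0.38  1.55  0.38  0.83 -0.73] F [-0.3 -0.5 -0.7] open 0.0434 ff 30.5
blue fit [0.6422 0.1098] IoU 0.80
blue fit [0.6424 0.1103] IoU 0.78
blue fit [0.6422 0.109 ] IoU 0.81
blue fit [0.6421 0.108 ] IoU 0.82
shift [0.0035 0.0021 0.2642] turn [-0.0022  0.0014 -0.0016] rows 2.5
```

View pics/w8.png

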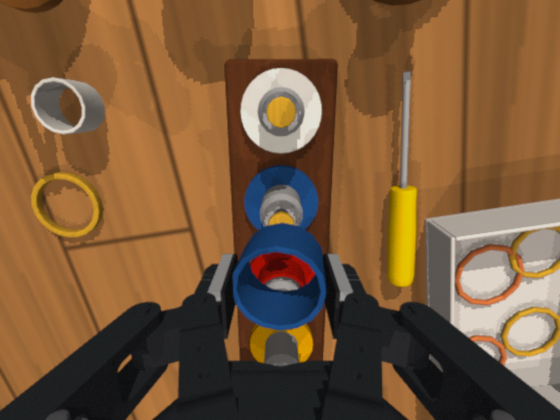

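Blue is held level at u 235–327, and its pin head is at (281,217). Lowering it now.

Request:
play_rows(steps="0.003 0.002 0 0 0 0 1;0.003 0.002 0.03 0 0 0 1;0.003 0.002 0.06 0 0 0 1;0.003 0.002 0.09 0 0 0 1;0.003 0.002 0.12 0 0 0 1;0.003 0.002 0.14 0 0 0 1;0.003 0.002 0.155 0 0 0 1;0.003 0.002 0.17 0 0 0 1;0.003 0.002 0.185 0 0 0 1;0.003 0.002 0.2 0 0 0 1;0.003 0.002 0.21 0 0 0 1;0.003 0.002 0.21 0 0 0 1")

```text
t: 16.53
tool_pos: [0.6414, 0.111, 0.0637]
ee_rot: [-0.001, 0.762, 0.648, -0.001]
wrist_force: [0.1, 0.4, 0.0]
opening: 0.0431
finger_force: 30.5
```

Run:
```python
from h import *
st(); go(*STAKE["blue"],.0432,80.8)
```

```text
t 16.53 [0.6414 0.111  0.0637] yaw 80.8 zdir [-0.003 -0.    -1.   ] q [-0.07  0.95 -0.33  1.59  0.44  0.68 -0.77] F [0.1 0.4 0. ] open 0.0431 ff 30.5
shift [-0.0024  0.0003  0.0513] turn [-0.0033  0.001  -0.0002] rows 0.5
```

Request:
play_rows(steps="-0.001 0 0.015 0 0 0 1;-0.001 0 0.03 0 0 0 1;-0.001 0 0.04 0 0 0 1;-0.001 0 0.046 0 0 0 1;-0.001 0 0.046 0 0 0 1;-0.001 0 0.051 0 0 0 1;-0.001 0 0.051 0 0 0 1")

```text
t: 17.12
tool_pos: [0.6428, 0.1102, 0.0452]
ee_rot: [0.0, 0.762, 0.648, 0.0]
wrist_force: [-0.4, -1.2, 6.1]
opening: 0.0428
finger_force: 29.4
```

Request:
play_rows(steps="0 0 0 0 0 0 -0.6;0 0 0 0 0 0 -0.6;0 0 0 0 0 0 -0.6;0 0 0 0 0 0 -0.6;0 0 -0.06 0 0 0 -0.6;0 0 -0.14 0 0 0 -0.6;0 0 -0.22 0 0 0 -0.6;0 0 -0.28 0 0 0 -1;0 0 -0.28 0 0 0 -1;0 0 -0.28 0 0 0 -1;0 0 -0.28 0 0 0 -1")

```text
t: 18.03
tool_pos: [0.6412, 0.1103, 0.1553]
ee_rot: [-0.001, 0.762, 0.648, -0.001]
wrist_force: [-1.0, 0.1, -0.9]
opening: 0.0855
finger_force: 0.0
```

Run:
```python
from h import *
st(); go(.474,.2165,.12,80.8); track(camera("top"))
```

```text
t 18.03 [0.6412 0.1103 0.1553] yaw 80.8 zdir [-0.003 -0.001 -1.   ] q [-0.04  0.83 -0.38  1.54  0.38  0.84 -0.73] F [-1.   0.1 -0.9] open 0.0855 ff 0.0
shift [ 0.1952 -0.4549  0.0894] turn [-0.0037  0.0015 -0.0002] rows 4.8
white score 0.99 shift px 0 0
blue score 0.63 shift px -149 -13
green score 0.72 shift px -184 -6
red score 0.53 shift px -212 -7
```

Request:
play_rows(steps="0.04 -0.1 0 0 0 0 -1;0.08 -0.2 0 0 0 0 -1;0.12 -0.29 0.02 0 0 0 -1;0.16 -0.38 0.05 0 0 0 -1;0.195 -0.455 0.088 0 0 0 -1;0.195 -0.455 0.088 0 0 0 -1;0.195 -0.455 0.088 0 0 0 -1;0.195 -0.455 0.088 0 0 0 -1;0.195 -0.455 0.088 0 0 0 -1;0.195 -0.455 0.088 0 0 0 -1")

```text
t: 18.92
tool_pos: [0.476, 0.2157, 0.1211]
ee_rot: [-0.0, 0.763, 0.647, -0.0]
wrist_force: [-0.3, -0.0, 0.6]
opening: 0.0853
finger_force: 0.0
```

Run:
```python
from h import *
c=snap("wrist","w9"); p=ringfit(c,"white",(.475,.216)); print(proj(c,[.4755,.2155,.03]),proj(c,[.4755,.2155,0])); st(); go(.4745,.2165,.004,80.8)
cv2.imwrite("pics/w9c.png",cv2.resize(c["img"][130:280,200:360,::-1],None,fx=3,fy=3))
```

```text
white fit [0.4766 0.2167] IoU 0.77
[277.00054663 212.03711474] [277.32237375 201.59403227]
t 18.97 [0.4759 0.2158 0.1212] yaw 80.6 zdir [-0.001 -0.    -1.   ] q [-0.33  0.74 -0.29  1.97  0.42  0.5  -1.1 ] F [-0.1 -0.2  0.8] open 0.0856 ff 0.0
shift [ 0.0012 -0.0035  0.2931] turn [-0.0009  0.0003 -0.0036] rows 2.8
```

View pics/w9c.png

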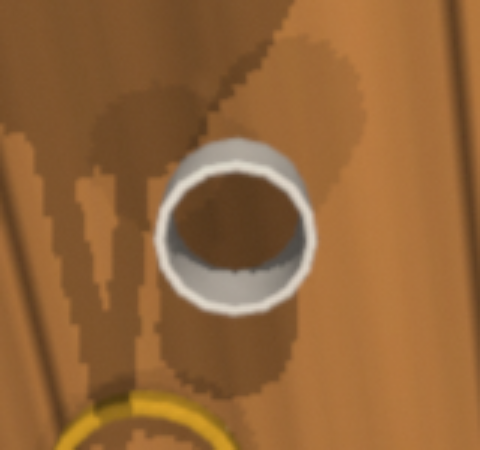

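The white rim is centred at crop (236,236), which agrees with the fit. The bangle stays clear of the fingers.

Request:
play_rows(steps="0.003 -0.003 0.09 0 0 0 -1;0.003 -0.003 0.18 0 0 0 -1;0.003 -0.003 0.26 0 0 0 -1;0.003 -0.003 0.293 0 0 0 -1;0.003 -0.003 0.293 0 0 0 -1;0.003 -0.003 0.293 0 0 0 0.2;0.003 -0.003 0.293 0 0 0 1;0.003 -0.003 0.293 0 0 0 1;0.003 -0.003 0.293 0 0 0 1;0.003 -0.003 0.293 0 0 0 1;0.003 -0.003 0.293 0 0 0 1")

```text
t: 19.88
tool_pos: [0.4746, 0.2185, 0.0056]
ee_rot: [-0.0, 0.762, 0.648, 0.001]
wrist_force: [0.0, -0.3, 7.8]
opening: 0.0423
finger_force: 30.4
```

Run:
```python
from h import *
st(); go(*STAKE["white"],.15,80.8)
```

```text
t 19.88 [0.4746 0.2185 0.0056] yaw 80.8 zdir [ 0.001  0.001 -1.   ] q [-0.44  0.94 -0.14  2.01  0.52  0.22 -1.19] F [ 0.  -0.3  7.8] open 0.0423 ff 30.4
shift [-0.0128  0.455  -0.3607] turn [ 0.001  -0.0017 -0.0011] rows 5.6
```

Request:
play_rows(steps="0 0 -0.1 0 0 0 1;0 0 -0.2 0 0 0 1;0 0 -0.3 0 0 0 1;0 0.08 -0.36 0 0 0 1;-0.005 0.17 -0.36 0 0 0 1;-0.008 0.26 -0.36 0 0 0 1;-0.01 0.35 -0.36 0 0 0 1;-0.0128 0.43 -0.36 0 0 0 1;-0.0128 0.455 -0.36 0 0 0 1;-0.0128 0.455 -0.36 0 0 0 1;-0.0128 0.455 -0.36 0 0 0 1;-0.0128 0.455 -0.36 0 0 0 1")

```text
t: 20.88
tool_pos: [0.651, 0.1847, 0.1479]
ee_rot: [-0.001, 0.761, 0.649, -0.001]
wrist_force: [-0.4, 0.3, -0.4]
opening: 0.0417
finger_force: 31.3
```

Request:
play_rows(steps="0 0 0 0 0 0 1;0 0 0 0 0 0 1")

```text
t: 21.05
tool_pos: [0.6514, 0.1847, 0.1481]
ee_rot: [-0.001, 0.761, 0.649, -0.001]
wrist_force: [-0.1, -0.2, -0.6]
opening: 0.0424
finger_force: 31.3
```

Run:
```python
from h import *
c=snap("wrist","w10"); st();o=observe(); ringfit(c,"white",o["tool_pos"][:2],o["tool_pos"][2]-.0056,4); go(*STAKE["white"],.0436,80.8)
cv2.imwrite("pics/w10c.png",cv2.resize(c["img"][140:360,180:380,::-1],None,fx=2.5,fy=2.5))
```

```text
t 21.10 [0.6517 0.1846 0.1481] yaw 80.9 zdir [-0.002 -0.    -1.   ] q [-0.15  0.88 -0.39  1.46  0.39  0.89 -0.82] F [ 0.6  0.8 -0.4] open 0.0421 ff 31.3
white fit [0.653  0.1834] IoU 0.63
shift [-0.0007  0.0047  0.2612] turn [-0.0025  0.0005  0.0015] rows 2.5
```

View pics/w10c.png

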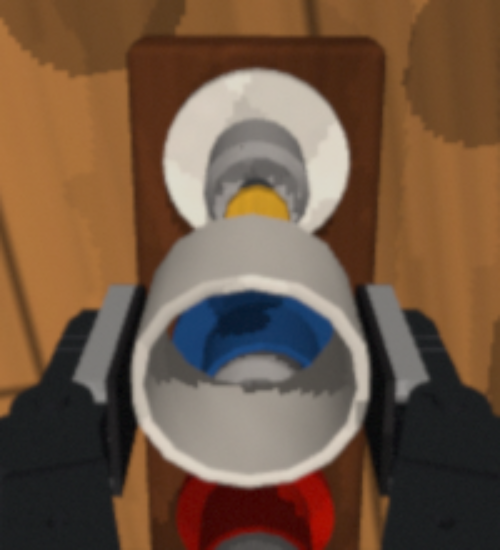

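White is held at crop u 135–368, and the pin head is at crop (258,203). It needs about +1.8 mm in tool y. Lowering.

Request:
play_rows(steps="0.003 0.0045 0 0 0 0 1;0.003 0.0045 0.03 0 0 0 1;0.003 0.0045 0.06 0 0 0 1;0.003 0.0045 0.09 0 0 0 1;0.003 0.0045 0.12 0 0 0 1;0.003 0.0045 0.14 0 0 0 1;0.003 0.0045 0.155 0 0 0 1;0.003 0.0045 0.17 0 0 0 1;0.003 0.0045 0.185 0 0 0 1;0.003 0.0045 0.2 0 0 0 1;0.003 0.0045 0.21 0 0 0 1;0.003 0.0045 0.21 0 0 0 1")

```text
t: 22.1
tool_pos: [0.6539, 0.1847, 0.0629]
ee_rot: [-0.001, 0.762, 0.648, -0.001]
wrist_force: [-0.1, -0.5, -0.3]
opening: 0.0421
finger_force: 31.3
```

Request:
play_rows(steps="0 0 0.015 0 0 0 1;0 0 0.03 0 0 0 1;0 0 0.042 0 0 0 1;0 0 0.048 0 0 0 1;0 0 0.051 0 0 0 1;0 0 0.051 0 0 0 1;0 0 0.051 0 0 0 1")

```text
t: 22.68
tool_pos: [0.6541, 0.1847, 0.0437]
ee_rot: [-0.0, 0.762, 0.648, -0.001]
wrist_force: [-3.0, -1.1, 4.5]
opening: 0.0422
finger_force: 31.7
```

Request:
play_rows(steps="0 0 0 0 0 0 -0.6;0 0 0 0 0 0 -0.6;0 0 0 0 0 0 -0.6;0 0 0 0 0 0 -0.6;0 0 -0.06 0 0 0 -0.6;0 0 -0.14 0 0 0 -0.6;0 0 -0.22 0 0 0 -0.6;0 0 -0.3 0 0 0 -1;-0.05 -0.08 -0.33 0 0 0 -1;-0.1 -0.16 -0.33 0 0 0.1 -1;-0.15 -0.25 -0.33 0 0 0.2 -1;-0.2 -0.34 -0.33 0 0 0.3 -1")

```text
t: 23.68
tool_pos: [0.5063, 0.127, 0.1761]
ee_rot: [-0.0, 0.834, 0.552, 0.0]
wrist_force: [0.7, 1.0, -0.9]
opening: 0.0851
finger_force: 0.0
```

Run:
```python
from h import *
st(); go(.4437,-.3605,.15,17)
```

```text
t 23.68 [0.5063 0.127  0.1761] yaw 67.0 zdir [-0.     0.001 -1.   ] q [-0.13  0.65 -0.33  1.93  0.34  0.62 -1.08] F [ 0.7  1.  -0.9] open 0.0851 ff 0.0
shift [-1.1831  0.3319  0.0643] turn [-8.0000e-04 -6.0000e-04  1.1114e+00] rows 11.8
```

Request:
play_rows(steps="-0.1 0.03 0 0 0 0.1 -1;-0.2 0.06 0 0 0 0.2 -1;-0.3 0.085 0 0 0 0.35 -1;-0.4 0.11 0 0 0 0.5 -1;-0.5 0.14 0 0 0 0.65 -1;-0.6 0.17 0 0 0 0.8 -1;-0.7 0.2 0 0 0 0.95 -1;-0.8 0.225 0 0 0 1 -1;-0.9 0.25 0 0 0 1 -1;-0.95 0.27 0.0 0 0 1 -1;-0.95 0.27 0 0 0 1 -1;-0.95 0.27 0 0 0 1 -1")

```text
t: 24.68
tool_pos: [0.4602, -0.266, 0.1756]
ee_rot: [0.0, 0.981, 0.192, -0.001]
wrist_force: [0.1, 0.1, 0.9]
opening: 0.0855
finger_force: 0.0
```

Request:
play_rows(steps="0 0 0 0 0 0 -1;0 0 0 0 0 0 -1;0 0 0 0 0 0 -1")

```text
t: 24.93
tool_pos: [0.461, -0.2627, 0.1757]
ee_rot: [-0.001, 0.981, 0.195, -0.001]
wrist_force: [-0.7, -0.7, -0.4]
opening: 0.0855
finger_force: 0.0
```

Run:
```python
from h import *
st(); go(.4437,-.3605,.15,17)
a=snap("scene","s2")["img"][160:290,190:390,::-1]; b=snap("top","t2")["img"][140:270,150:350,::-1]
cv2.imwrite("pics/both.png",np.hstack([cv2.resize(a,None,fx=3,fy=3,interpolation=2)[:,150:],cv2.resize(b,None,fx=1.7,fy=3*1,interpolation=2)]))
d=np.vstack([cv2.resize(a,(460,299),interpolation=2),cv2.resize(b,(460,299),interpolation=2)]); cv2.imwrite("pics/both.png",d)
```

```text
t 24.93 [ 0.461  -0.2627  0.1757] yaw 22.5 zdir [-0.001  0.001 -1.   ] q [ 0.55  0.65 -0.19  1.91  0.2   0.61 -0.95] F [-0.7 -0.7 -0.4] open 0.0855 ff 0.0
shift [-0.1333  0.2095  0.0642] turn [-0.0016  0.0014  0.1214] rows 2.5
```

View pics/both.png

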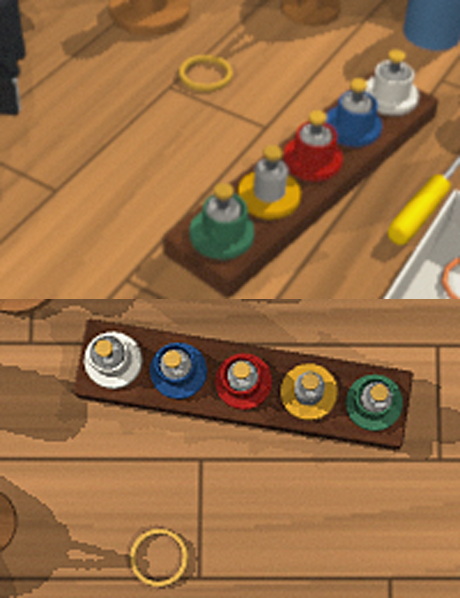

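All four rings sit on their own collars: green (222,235), red (313,155), blue (355,125), white (393,90). The yellow stake is empty and its pin is up. Next is the mallet.

Request:
play_rows(steps="-0.06 0.1 0 0 0 0.06 -1;-0.12 0.19 0 0 0 0.121 -1;-0.13 0.209 0.06 0 0 0.121 -1;-0.13 0.209 0.14 0 0 0.121 -1;-0.13 0.209 0.17 0 0 0.121 -1;-0.13 0.209 0.17 0 0 0.121 -1;-0.13 0.209 0.17 0 0 0.121 -1;-0.13 0.209 0.17 0 0 0.121 -1;-0.13 0.209 0.17 0 0 0.121 -1")

```text
t: 25.78
tool_pos: [0.4451, -0.3617, 0.1091]
ee_rot: [0.001, 0.989, 0.147, 0.0]
wrist_force: [0.2, -0.5, 1.2]
opening: 0.0849
finger_force: 0.0
```

Run:
```python
from h import *
c=snap("wrist","w11"); st(); go(.445,-.3605,.011,17)
a=np.radians(17); x=np.array([np.cos(a),np.sin(a)]); y=np.array([-x[1],x[0]]); m=np.array([.491,-.3465])
im=c["img"][:,:,::-1].copy()
for i,j in [(25,22),(25,-22),(-25,-22),(-25,22)]:
    q=proj(c,[*(m+x*i/1000+y*j/1000),.06]); cv2.circle(im,tuple(q.astype(int)),2,(0,0,255),-1)
for i in (-25,-145):
  for j in (-11,11):
    q=proj(c,[*(m+x*i/1000+y*j/1000),.042]); cv2.circle(im,tuple(q.astype(int)),2,(255,0,0),-1)
cv2.imwrite("pics/w11a.png",im)
```

```text
t 25.83 [ 0.4449 -0.3618  0.1091] yaw 16.9 zdir [ 0.001 -0.001 -1.   ] q [ 0.69  0.79 -0.16  1.83  0.22  0.53 -0.88] F [-0.3  0.3  0.2] open 0.0851 ff 0.0
shift [ 0.0011 -0.0035  0.2452] turn [ 0.002  -0.0002 -0.0027] rows 2.4
```

View pics/w11a.png

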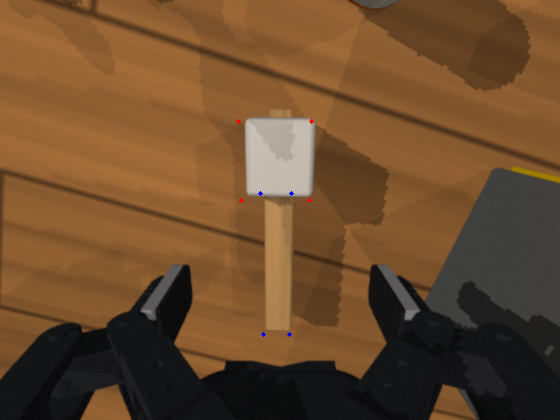

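The head appears at (247–314, 118–196), a few px off the marks: about +2 mm along tool x and +2 mm along tool y. The yaw is good, so I'm going down to grip the handle.

Request:
play_rows(steps="0.009 0.001 0.08 0 0 0 -1;0.009 0.001 0.16 0 0 0 -1;0.009 0.001 0.22 0 0 0 -1;0.009 0.001 0.245 0 0 0 -1;0.009 0.001 0.245 0 0 0 -1;0.009 0.001 0.245 0 0 0 0;0.009 0.001 0.245 0 0 0 0.4;0.009 0.001 0.245 0 0 0 1;0.009 0.001 0.245 0 0 0 1;0.009 0.001 0.245 0 0 0 1;0.009 0.001 0.245 0 0 0 1;0.009 0.001 0.245 0 0 0 1", newtons=90)

```text
t: 26.83
tool_pos: [0.4477, -0.3612, 0.0108]
ee_rot: [0.0, 0.989, 0.147, -0.0]
wrist_force: [-1.1, -0.0, 6.6]
opening: 0.0205
finger_force: 87.7
```

Run:
```python
from h import *
st()
```

```text
t 26.83 [ 0.4477 -0.3612  0.0108] yaw 16.8 zdir [-0.001 -0.001 -1.   ] q [ 0.66  0.96 -0.1   1.85  0.25  0.35 -0.92] F [-1.1 -0.   6.6] open 0.0205 ff 87.7
```

```bash
cat >> h.py <<'E'
FIN=dict(green=(.6062,-.111),red=(.6295,.0375),blue=(.6415,.1105),white=(.654,.1855))
def strike(n,z): go(FIN[n][0]-.0459,FIN[n][1]+.0074,z,-9.2)
E
python3 - <<'E'
from h import *
strike("green",.14)
E
```

```text
shift [ 0.4559 -0.5347 -0.3237] turn [0.001  0.0008 0.5789] rows 7.4
```

Request:
play_rows(steps="0 0 -0.07 0 0 0 1;0 0 -0.15 0 0 0 1;0 0 -0.23 0 0 0 1;0.02 -0.03 -0.3 0 0 0.05 1;0.08 -0.1 -0.323 0 0 0.15 1;0.14 -0.17 -0.323 0 0 0.25 1;0.2 -0.24 -0.323 0 0 0.35 1;0.26 -0.31 -0.323 0 0 0.45 1;0.32 -0.38 -0.323 0 0 0.55 1;0.38 -0.45 -0.323 0 0 0.579 1;0.44 -0.515 -0.323 0 0 0.579 1;0.456 -0.5345 -0.323 0 0 0.579 1")

```text
t: 27.83
tool_pos: [0.5629, -0.0947, 0.1386]
ee_rot: [-0.003, 0.997, -0.076, 0.0]
wrist_force: [0.5, 1.9, -3.2]
opening: 0.0206
finger_force: 89.0
```

Request:
play_rows(steps="0 0 0 0 0 0 1;0 0 0 0 0 0 1;0 0 0 0 0 0 1;0 0 0 0 0 0 1")

```text
t: 28.17
tool_pos: [0.5591, -0.1055, 0.1386]
ee_rot: [0.001, 0.997, -0.082, -0.001]
wrist_force: [0.1, 0.0, -3.6]
opening: 0.0209
finger_force: 89.0
```

Run:
```python
from h import *
st(); strike("green",.11); c=snap("wrist","w12"); o=observe(); x=np.array([np.cos(np.radians(-9.2)),np.sin(np.radians(-9.2))]); z=o["tool_pos"][2]-.0108+.06
p=o["tool_pos"][:2]+.0465*x
print("head pred",[proj(c,[*(p+x*i+np.array([-x[1],x[0]])*j),z]).round(0).tolist() for i in (.025,-.025) for j in (.022,-.022)])
m=mask(c["img"],"white").astype(np.uint8); k,l,s,ce=cv2.connectedComponentsWithStats(m); i=np.argsort(-s[1:,4])[:4]+1; print(s[i],ce[i].round(1))
```

```text
t 28.17 [ 0.5591 -0.1055  0.1386] yaw -9.4 zdir [-0.003 -0.001 -1.   ] q [ 0.09  0.74  0.03  1.83 -0.03  0.57 -1.6 ] F [ 0.1  0.  -3.6] open 0.0209 ff 89.0
shift [ 0.0022 -0.0053  0.0716] turn [ 0.002   0.0032 -0.004 ] rows 0.7
head pred [[202.0, 140.0], [350.0, 139.0], [214.0, 286.0], [340.0, 286.0]]
[[  210   134   139   142 18383]
 [  172   167    13    11   103]
 [   59   168    16     8    94]
 [  556    56     4    32    91]] [[279.  202.8]
 [177.4 171.5]
 [ 67.6 171.1]
 [557.9  71.6]]
```

Request:
play_rows(steps="-0.003 -0.005 0 0 0 0 1;-0.003 -0.005 0.03 0 0 0 1;-0.003 -0.005 0.05 0 0 0 1;-0.003 -0.005 0.065 0 0 0 1;-0.003 -0.005 0.075 0 0 0 1;-0.003 -0.005 0.085 0 0 0 1;-0.003 -0.005 0.095 0 0 0 1;-0.003 -0.005 0.105 0 0 0 1;-0.003 -0.005 0.105 0 0 0 1")

```text
t: 28.97
tool_pos: [0.5591, -0.1015, 0.0965]
ee_rot: [0.0, 0.997, -0.08, -0.001]
wrist_force: [-0.0, 0.1, -1.9]
opening: 0.0207
finger_force: 89.4
```

Request:
play_rows(steps="0 0 0.006 0 0 0 1;0 0 0.012 0 0 0 1;0 0 0.016 0 0 0 1;0 0 0.016 0 0 0 1")

```text
t: 29.3
tool_pos: [0.5593, -0.1015, 0.0907]
ee_rot: [0.0, 0.997, -0.08, -0.001]
wrist_force: [-3.1, 0.0, 5.0]
opening: 0.0209
finger_force: 90.5
```

Request:
play_rows(steps="0 0 0.004 0 0 0 1;0 0 0.007 0 0 0 1;0 0 0.007 0 0 0 1")

```text
t: 29.55
tool_pos: [0.559, -0.1014, 0.09]
ee_rot: [0.0, 0.997, -0.08, -0.0]
wrist_force: [-7.7, 2.2, 23.8]
opening: 0.0206
finger_force: 93.2
```

Run:
```python
from h import *
st(); c=snap("scene","s3"); cv2.imwrite("pics/s3c.png",cv2.resize(c["img"][160:290,200:390,::-1],None,fx=4,fy=4,interpolation=2))
```

```text
t 29.55 [ 0.559  -0.1014  0.09  ] yaw -9.2 zdir [-0.001 -0.    -1.   ] q [ 0.09  0.82  0.02  1.86 -0.03  0.47 -1.6 ] F [-7.7  2.2 23.8] open 0.0206 ff 93.2
```

The force jumped to about 27 N at TCP z 0.090, which matches the hard stop, so green is home. Lifting and moving to red.

Request:
play_rows(steps="0 0 -0.05 0 0 0 1;0 0 -0.1 0 0 0 1;0 0 -0.127 0 0 0 1;0 -0.08 -0.127 0 0 0 1;0 -0.16 -0.127 0 0 0 1;0 -0.24 -0.127 0 0 0 1;0 -0.32 -0.127 0 0 0 1;0 -0.375 -0.127 0 0 0 1;0 -0.375 -0.127 0 0 0 1;0 -0.375 -0.127 0 0 0 1;0 -0.375 -0.127 0 0 0 1;0 -0.375 -0.127 0 0 0 1")

```text
t: 30.6
tool_pos: [0.5831, 0.0449, 0.138]
ee_rot: [0.001, 0.997, -0.081, -0.001]
wrist_force: [-1.4, -0.4, -4.2]
opening: 0.0204
finger_force: 89.1
```

```bash
cat >> h.py <<'E'
def head(c):
    m=mask(c["img"],"white").astype(np.uint8); k,l,s,ce=cv2.connectedComponentsWithStats(m); i=1+np.argmax(s[1:,4]); print("head px",s[i],ce[i].round(1))
E
python3 - <<'E'
from h import *
st(); strike("red",.14); head(camera("wrist")); c=snap("scene","s4"); cv2.imwrite("pics/s4c.png",cv2.resize(c["img"][160:290,200:390,::-1],None,fx=4,fy=4,interpolation=2))
E
```

```text
t 30.60 [0.5831 0.0449 0.138 ] yaw -9.3 zdir [-0.002 -0.001 -1.   ] q [-0.19  0.76  0.07  1.78 -0.08  0.6  -1.82] F [-1.4 -0.4 -4.2] open 0.0204 ff 89.1
shift [ 0.0012 -0.0003 -0.0051] turn [ 0.0022  0.0023 -0.0031] rows 0.1
head px [  210   133   139   144 18468] [279.1 202.7]
```

Request:
play_rows(steps="0 0 0.04 0 0 0 1;0 0 0.07 0 0 0 1;0 0 0.08 0 0 0 1;0 0 0.09 0 0 0 1;0 0 0.1 0 0 0 1;0 0 0.11 0 0 0 1;0 0 0.118 0 0 0 1;0 0 0.122 0 0 0 1;0 0 0.126 0 0 0 1;0 0 0.126 0 0 0 1")

```text
t: 31.53
tool_pos: [0.583, 0.0461, 0.0902]
ee_rot: [0.0, 0.997, -0.081, -0.001]
wrist_force: [-9.4, -1.8, 19.6]
opening: 0.0208
finger_force: 92.7
```

Request:
play_rows(steps="0 0 -0.05 0 0 0 1;0 0 -0.1 0 0 0 1;0 0 -0.126 0 0 0 1;0 -0.07 -0.126 0 0 0 1;0 -0.14 -0.126 0 0 0 1;0 -0.1875 -0.126 0 0 0 1;0 -0.1875 -0.126 0 0 0 1;0 -0.1875 -0.126 0 0 0 1;0 -0.1875 -0.126 0 0 0 1;0 -0.1875 -0.126 0 0 0 1")

```text
t: 32.37
tool_pos: [0.5954, 0.1192, 0.138]
ee_rot: [0.001, 0.997, -0.081, -0.001]
wrist_force: [0.1, -0.7, -3.1]
opening: 0.0209
finger_force: 89.1
```

Run:
```python
from h import *
st(); strike("blue",.138); head(camera("wrist"))
```

```text
t 32.37 [0.5954 0.1192 0.138 ] yaw -9.3 zdir [-0.002 -0.001 -1.   ] q [-0.32  0.79  0.08  1.71 -0.1   0.65 -1.92] F [ 0.1 -0.7 -3.1] open 0.0209 ff 89.1
shift [0.0011 0.0031 0.    ] turn [ 0.0019  0.0018 -0.0026] rows 0.0
head px [  142   111   207   166 20471] [269.9 197. ]
```

Request:
play_rows(steps="0 0.002 0.04 0 0 0 1;0 0.002 0.07 0 0 0 1;0 0.002 0.08 0 0 0 1;0 0.002 0.09 0 0 0 1;0 0.002 0.1 0 0 0 1;0 0.002 0.11 0 0 0 1;0 0.002 0.118 0 0 0 1;0 0.002 0.122 0 0 0 1;0 0.002 0.126 0 0 0 1;0 0.002 0.126 0 0 0 1")

```text
t: 33.25
tool_pos: [0.5948, 0.1195, 0.0902]
ee_rot: [0.0, 0.997, -0.081, -0.001]
wrist_force: [-9.0, -2.6, 19.5]
opening: 0.0207
finger_force: 92.7
```

Request:
play_rows(steps="0 0 -0.05 0 0 0 1;0 0 -0.1 0 0 0 1;0 0 -0.126 0 0 0 1;0 -0.07 -0.126 0 0 0 1;0 -0.14 -0.126 0 0 0 1;0 -0.1875 -0.126 0 0 0 1;0 -0.1875 -0.126 0 0 0 1;0 -0.1875 -0.126 0 0 0 1;0 -0.1875 -0.126 0 0 0 1;0 -0.1875 -0.126 0 0 0 1")

```text
t: 34.08
tool_pos: [0.6073, 0.1924, 0.1379]
ee_rot: [0.001, 0.997, -0.081, -0.001]
wrist_force: [-0.5, -0.5, -2.8]
opening: 0.0208
finger_force: 89.1
```

Run:
```python
from h import *
st(); strike("white",.138); head(camera("wrist"))
```

```text
t 34.08 [0.6073 0.1924 0.1379] yaw -9.3 zdir [-0.002 -0.001 -1.   ] q [-0.44  0.82  0.1   1.62 -0.11  0.71 -2.01] F [-0.5 -0.5 -2.8] open 0.0208 ff 89.1
shift [ 0.0018 -0.0015 -0.0003] turn [ 0.0021  0.002  -0.0023] rows 0.0
head px [  210   133   139   144 18542] [279.2 202.5]
```

Request:
play_rows(steps="0 -0.001 0.04 0 0 0 1;0 -0.001 0.07 0 0 0 1;0 -0.001 0.08 0 0 0 1;0 -0.001 0.09 0 0 0 1;0 -0.001 0.1 0 0 0 1;0 -0.001 0.11 0 0 0 1;0 -0.001 0.118 0 0 0 1;0 -0.001 0.122 0 0 0 1;0 -0.001 0.126 0 0 0 1;0 -0.001 0.126 0 0 0 1")

```text
t: 34.97
tool_pos: [0.6071, 0.194, 0.0903]
ee_rot: [0.0, 0.997, -0.081, -0.001]
wrist_force: [-9.0, -3.6, 17.6]
opening: 0.0205
finger_force: 92.4
```

Request:
play_rows(steps="0 0 -0.05 0 0 0 1;0 0 -0.1 0 0 0 1;0 0 -0.14 0 0 0 1;-0.08 0 -0.17 0 0 0 1;-0.16 0 -0.18 0 0 0 1;-0.2 0 -0.18 0 0 0 1;-0.2 0 -0.18 0 0 0 1;-0.2 0 -0.18 0 0 0 1")

```text
t: 35.63
tool_pos: [0.5283, 0.2084, 0.1601]
ee_rot: [-0.0, 0.997, -0.079, -0.0]
wrist_force: [1.2, -0.1, -3.1]
opening: 0.0209
finger_force: 89.1
```

Run:
```python
from h import *
st(); c=snap("scene","s5"); t=snap("top","t5"); T0=np.load("pics/t2.npz")["img"]
a=np.array(c["img"])[160:290,200:390,::-1]
cv2.imwrite("pics/s5c.png",cv2.resize(a,None,fx=4,fy=4,interpolation=2))
```

```text
t 35.63 [0.5283 0.2084 0.1601] yaw -9.1 zdir [-0.     0.001 -1.   ] q [-0.52  0.71  0.11  1.82 -0.12  0.62 -2.07] F [ 1.2 -0.1 -3.1] open 0.0209 ff 89.1
```

View pics/s5c.png

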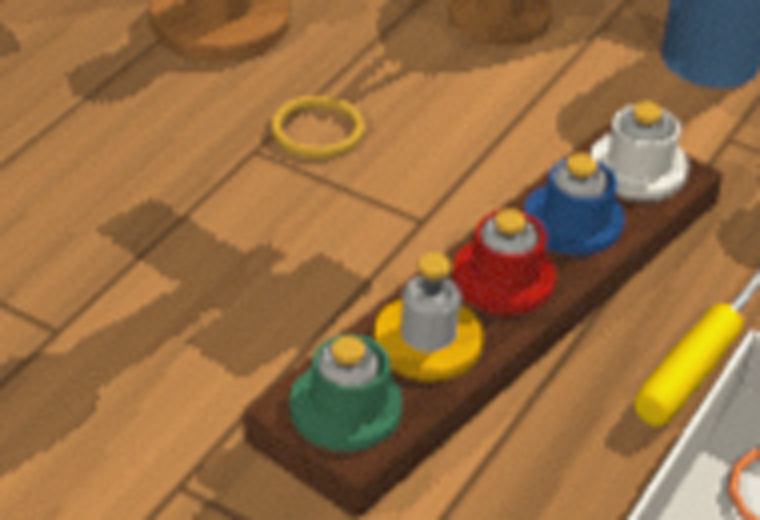

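All four loaded pins are home: green (348,350), red (510,220), blue (581,163), white (647,110). The yellow pin is still up at (433,265). Next I'll refine the rest's position.

Run:
```python
from h import *
for nm,f in (("top","top0"),("scene","scene0"),("wrist","w9"),("wrist","w10")):
    d=np.load(f"pics/{f}.npz"); c={k:d[k] for k in d}; u,v=proj(c,[.471,.331,.06]).astype(int); s=18 if nm!="wrist" else 60
    if not(0<=u<560 and 0<=v<420): print(f,"out",u,v); continue
    x0,y0=max(u-s,0),max(v-s,0); g=c["img"][y0:v+s,x0:u+s].max(2); m=(g<45).astype(np.uint8)
    k,l,st_,ce=cv2.connectedComponentsWithStats(m); i=1+np.argmax(st_[1:,4]); b=st_[i]
    print(f,(u,v),b,(ce[i]+[x0,y0]).round(1),w(c,*(ce[i]+[x0,y0]),.06).round(4),"bbox c",w(c,x0+b[0]+b[2]/2-.5,y0+b[1]+b[3]/2-.5,.06).round(4))
d=np.load("pics/top0.npz"); c={k:d[k] for k in d}; print("big ped",w(c,184,309,.08),w(c,190,306,0))
st(); a=np.radians(10); go(.471-.04*np.cos(a),.331-.04*np.sin(a),.13,10)
```

```text
top0 (np.int64(135), np.int64(234)) [ 10  12  17  16 229] [135.  235.5] [0.4698 0.3323 0.06  ] bbox c [0.4697 0.3324 0.06  ]
scene0 (np.int64(326), np.int64(147)) [12 16 13  8 68] [325.9 148.4] [0.4731 0.3254 0.06  ] bbox c [0.4737 0.3251 0.06  ]
w9 (np.int64(237), np.int64(48)) [  28    5   70   78 4222] [239.6  43.2] [0.4729 0.3334 0.06  ] bbox c [0.4728 0.3332 0.06  ]
w10 out -17 51
big ped [0.29319159 0.20225907 0.08      ] [0.29185003 0.20364647 0.        ]
t 35.73 [0.53   0.2074 0.16  ] yaw -9.2 zdir [ 0.001  0.    -1.   ] q [-0.52  0.71  0.11  1.82 -0.12  0.62 -2.07] F [ 0.4 -0.1 -2.9] open 0.0205 ff 89.1
shift [-0.2896 -0.2484  0.0749] turn [-0.0006 -0.0012 -0.4273] rows 3.7
```

Request:
play_rows(steps="-0.07 -0.06 0 0 0 -0.1 1;-0.14 -0.12 0 0 0 -0.2 1;-0.21 -0.18 0 0 0 -0.3 1;-0.27 -0.23 0.03 0 0 -0.4 1;-0.289 -0.252 0.075 0 0 -0.427 1;-0.289 -0.252 0.075 0 0 -0.427 1;-0.289 -0.252 0.075 0 0 -0.427 1;-0.289 -0.252 0.075 0 0 -0.427 1;-0.289 -0.252 0.075 0 0 -0.427 1;-0.289 -0.252 0.075 0 0 -0.427 1")

```text
t: 36.57
tool_pos: [0.4321, 0.3242, 0.1307]
ee_rot: [-0.0, 0.996, 0.086, 0.0]
wrist_force: [0.5, -0.1, -3.8]
opening: 0.0206
finger_force: 89.0
```

Run:
```python
from h import *
st(); go(.4321,.3256,.0705,10)
```

```text
t 36.57 [0.4321 0.3242 0.1307] yaw 9.8 zdir [ 0.  0. -1.] q [-0.75  0.73  0.04  1.92 -0.06  0.49 -2.07] F [ 0.5 -0.1 -3.8] open 0.0206 ff 89.0
shift [ 0.0005 -0.0034  0.1505] turn [-0.0001 -0.0005 -0.0039] rows 1.4
```

Request:
play_rows(steps="0 -0.0035 0.04 0 0 -0.004 1;0 -0.0035 0.08 0 0 -0.004 1;0 -0.0035 0.11 0 0 -0.004 1;0 -0.0035 0.13 0 0 -0.004 1;0 -0.0035 0.14 0 0 -0.004 1;0 -0.0035 0.146 0 0 -0.004 1;0 -0.0035 0.149 0 0 -0.004 1;0 -0.0035 0.149 0 0 -0.004 1;0 -0.0035 0.149 0 0 -0.004 1")

```text
t: 37.32
tool_pos: [0.4304, 0.3269, 0.0711]
ee_rot: [-0.0, 0.996, 0.089, -0.0]
wrist_force: [0.6, 0.3, -2.6]
opening: 0.021
finger_force: 89.3
```

Run:
```python
from h import *
st(); o=observe(); print(o["ft_torque"])
```

```text
t 37.32 [0.4304 0.3269 0.0711] yaw 10.2 zdir [-0.001  0.001 -1.   ] q [-0.75  0.83  0.03  1.95 -0.06  0.36 -2.07] F [ 0.6  0.3 -2.6] open 0.0210 ff 89.3
[-0.02572366  0.09476266  0.02676438]
```

Request:
play_rows(steps="0.001 0 0.001 0 0 0 1;0.002 0 0.002 0 0 0 1;0.002 0 0.002 0 0 0 1;0.002 0 0.002 0 0 0 1")

```text
t: 37.65
tool_pos: [0.4304, 0.3269, 0.0708]
ee_rot: [-0.0, 0.996, 0.089, -0.001]
wrist_force: [-3.2, -0.7, 6.6]
opening: 0.0207
finger_force: 90.8
```

Request:
play_rows(steps="0.001 0 0.001 0 0 0 0.45;0.001 0 0.001 0 0 0 0.3;0.001 0 0.001 0 0 0 0.2;0.001 0 0.001 0 0 0 0;0.001 0 0.001 0 0 0 -0.2;0.001 0 0.001 0 0 0 -0.2", newtons=20)

```text
t: 38.15
tool_pos: [0.4313, 0.3268, 0.0693]
ee_rot: [-0.0, 0.996, 0.089, -0.001]
wrist_force: [0.7, 0.0, -0.6]
opening: 0.051
finger_force: 0.0
```

Run:
```python
from h import *
st(); c=snap("wrist","w20"); head(c)
```

```text
t 38.15 [0.4313 0.3268 0.0693] yaw 10.2 zdir [-0.001  0.    -1.   ] q [-0.75  0.84  0.03  1.95 -0.06  0.36 -2.07] F [ 0.7  0.  -0.6] open 0.0510 ff 0.0
head px [  208   130   141   151 19217] [278.8 204.5]
```

Request:
play_rows(steps="0 0 -0.02 0 0 0 -0.2;0 0 -0.06 0 0 0 -0.2;0 0 -0.12 0 0 0 -0.2;0 0 -0.2 0 0 0 -0.2;0 0 -0.28 0 0 0 -0.2;0 0 -0.34 0 0 0 -0.2;0 0 -0.34 0 0 0 -0.2;0 0 -0.34 0 0 0 -0.2;0 0 -0.34 0 0 0 -0.2;0 0 -0.34 0 0 0 -0.2")

```text
t: 39.03
tool_pos: [0.4306, 0.3263, 0.2043]
ee_rot: [0.001, 0.996, 0.089, -0.002]
wrist_force: [-0.8, -0.2, -0.7]
opening: 0.0513
finger_force: 0.0
```

Run:
```python
from h import *
st()
c=snap("wrist","w21")
m=mask(c["img"],"white").astype(np.uint8); k,l,s,ce=cv2.connectedComponentsWithStats(m); i=1+np.argmax(s[1:,4]); cn,_=cv2.findContours((l==i).astype(np.uint8),0,2); r=cv2.minAreaRect(cn[0]); print(r)
P=np.array([w(c,*p,.12) for p in cv2.boxPoints(r)]); print(P.round(4),P.mean(0).round(4),[np.linalg.norm(P[j]-P[j-1]).round(4) for j in range(4)])
for f in ("scene","top"):
    c=snap(f,f+"9"); m=mask(c["img"],"white").astype(np.uint8); u,v=proj(c,[.478,.334,.12]).astype(int); q=m[v-20:v+20,u-20:u+20]; k,l,s,ce=cv2.connectedComponentsWithStats(q); j=1+np.argmax(s[1:,4]); print(f,(u,v),ce[j]+[u-20,v-20],s[j])
```

```text
t 39.03 [0.4306 0.3263 0.2043] yaw 10.2 zdir [-0.003 -0.002 -1.   ] q [-0.77  0.62  0.06  1.86 -0.05  0.67 -2.07] F [-0.8 -0.2 -0.7] open 0.0513 ff 0.0
((278.5, 152.5), (67.0, 59.0), 90.0)
[[0.4995 0.3594 0.12  ]
 [0.507  0.3181 0.12  ]
 [0.4591 0.3081 0.12  ]
 [0.4512 0.3522 0.12  ]] [0.4792 0.3345 0.12  ] [np.float64(0.0489), np.float64(0.042), np.float64(0.0489), np.float64(0.0449)]
scene (np.int64(330), np.int64(130)) [328.22391858 138.26463104] [  9  16  21  24 393]
top (np.int64(125), np.int64(230)) [126.28807947 229.60596026] [ 11  10  21  21 302]
```

Run:
```python
from h import *
a=np.load("pics/s5.npz")["img"][175:290,255:390].astype(int); b=np.load("pics/scene9.npz")["img"][175:290,255:390].astype(int)
print("diff mean",abs(a-b).mean(),"px>60:",(abs(a-b).max(2)>60).sum())
c=snap("wrist","w22"); head(c); st(); print(bot.finish_job())
```

```text
diff mean 4.893569511540526 px>60: 0
head px [ 249  120   60   68 3861] [278.7 153.3]
t 39.23 [0.4309 0.3265 0.2044] yaw 10.2 zdir [-0.003 -0.001 -1.   ] q [-0.77  0.62  0.06  1.86 -0.05  0.67 -2.07] F [-1.2  0.4 -0.3] open 0.0516 ff 0.0
the job is handed in; nothing more can be done
None
```

The job is handed in at about 39 s, with no verdict returned: by my last checks the red, blue, green and white rings are seated with their pins home, the yellow stake (no ring on the bench) was left alone, and the mallet stands upright on the smallest rest.

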